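# Unhook a hive frame and hang it snug in the hive box

## Robot

A 6-joint arm with a two-finger parallel gripper is mounted at the origin on the work surface. World frame = base frame: x ahead of the robot, y to its left, z up, the work surface at z = 0. Lengths are in m, angles in rad, forces in N, time in s.
With the tool pointing down it reaches from about 0.225 to 0.875 m from the base axis. Payload 3.4 kg.
Tool frame: the origin (TCP) lies on the centre line of the jaws, within the pads' length; the fingertips stand 14 mm ahead of it and the grasp point (between the pads) lies 5 mm behind it; z points along the fingers, y is the direction in which the jaws open and shut (so a half turn about z gives the same grasp; the last joint's range is limited). The gripper opens to 85 mm and grips with 20 to 120 N. Pads are 22 mm wide; open, the fingers measure 114 mm over their backs; the gripper's body (76 mm by 85 mm) begins 54 mm behind the grasp point. The pads swing forward as they close: fully open they stand 13 mm farther back than shut.
Start: joints at [-1.249, 0.276, 1.505, -0, 1.361, -0.121], TCP at [0.246, -0.52, 0.245] pointing down, gripper open.
Joint ranges: [-2.89, 2.89], [-0.75, 2.08], [0.22, 2.7], [-1.18, 4.32], [0.11, 2.71], [-2.7, 2.7]. Speed limits (rad/s): [2.57, 2.57, 3.14, 3.14, 3.14, 3.14].

## Interface

Orientations are given as [roll, pitch, yaw] about the fixed x, y, z axes, in that order (R = Rz(yaw) Ry(pitch) Rx(roll)).
In Python, from bench import ctrl, grab_frame gives the robot as it stands. The module is installed in compiled form; this text tells all that it offers.
- The arm moves only by the shell command python3 -m inch 'ROWS' [OPENING]. ROWS is JSON, a list of rows, each an object with "linear": the shift along the tool's x, y, z in mm, a list of three; "yaw": the turn about the tool's z in degrees. A call has exactly 8 rows; each row shifts and turns the commanded pose from where the row before left it, along the tool's axes as they then stand; what a row does not reach is not made up. A row lasts 1/10 s, in which the tool goes at most 50 mm and 8.59 degrees, less where a joint would pass 70% of its speed; a pose out of reach is approached as far as the arm can. A call is refused whole if a number of a shift passes 50 or a number of a turn 8.59, either way. A call with a gripper value outside its range is refused whole. OPENING is the gripper command: -1 is fully open, 1 is shut, values between are in proportion, set as the call begins (- or left out, the last holds). The fingers move at their own pace and stop on an object; the grip force is fixed at half the most. Time passes only in rows, so rows that do not move let the fingers close, or fill a call up. It gives the time, the measured TCP pose, the force and the opening at its end, in the units of the state.
- ctrl.read_state(): the state, without advancing time (a new reading comes with each control period).
- grab_frame(name): name is "scene" or "top"; returns a dict with "color" (420x560x3 uint8, red, green, blue), "z_map" (420x560 float32, m along the optical axis (not along the pixel's ray), 0 where there is no reading), "camera_matrix" (3x3 intrinsics, pixels), "dist" ([k1, k2, p1, p2, k3] as OpenCV has them; the pictures are not rectified), "position" and "orientation" of the camera in the world. Camera axes: x right, y down, z forward; pixel columns grow to the right and rows downward; lengths in m; the calibration is good to about 2 mm. A picture is of the moment at which its call begins.
- ctrl.close_job(): hands the job in, once; it reports no verdict.
The state is a dict: "time_s": time; "joints": joint angles; "dq": joint speeds; "effort": joint torques, N m; "position": TCP position; "tool_rot": TCP orientation; "wrist_force": force on the tool from outside, world axes, zero at the start; "moment": the same for the moment, N m; "width": opening from 0.0 (shut) to 1.0 (fully open).
Only numpy, scipy, OpenCV 4.12 (cv2) and the standard library are available. Lean on these libraries where they do the work, as an engineer would, in place of code of your own. Each camera call takes 0.05 s, during which the arm holds its last target.

## Task

Unhook the empty frame from the bench rack: ease it up through its two deep hooks, which may lean a little, until its top bar is past their upturned tips, without dragging hard on the hooks, and only then draw it out towards you. Lower it gently, never letting it fall, to hang on the runners of the small hive box, in the free space on the robot's side of the two frames already there, then gently push it along the runners until its shoulders sit snug against the nearer of them. Force nothing, and leave the two frames, the box and everything else on the table where they are.

Things in the scene. Friction and masses are not known exactly. Their poses are not given: they have to be found in the camera images.
- frame_bar (a point): Centre of the empty frame's top bar, mid-length and mid-section: the bar is pine, 264 long (its y axis), 22 wide (x), 10 thick (z up); this point is 105 mm above the frame's underside. The bar lies in the two hooks at the start; between them it is free to be gripped across its width.
- frame: The empty pine hive frame, 170 to 290 g, 110 high; origin at the centre of its underside. Open window 92 high under the top bar; side bars' outer faces at y = +-112.5, their upper 40 mm are spacing shoulders 34 wide in x, 22 wide below; bottom bar 225 long, 18 wide, 8 thick.
- rack: Dark steel bench rack, fixed; base 130 x 210 x 8; origin on the table below the hooks' seats. Its -x side faces the robot: the hooks open that way. Uprights at x 32 to 40, y = +-75, 144 high; from each an arm reaches under its hook, underside 132 above the table: the frame's bottom bar meets it if the frame is lifted about 74 mm.
- hook_seat (a point): Midway between the two hooks, level with their seats, 150 above the table; axes as the rack's. Bright flat steel J hooks 14 wide at y = +-70, the bar resting on a round bolt sleeve in each; an upturned prong at -x ends 55 above the seat, a back leg at +x 66 above it. 29 mm between them, 25.5 at the prong's curled-in tip. Kept lightly against the straight back legs, the 22 mm bar clears the curl. Rigid.
- hook_tips (a point): Middle between the two prong tips' tops if the hooks were upright (55 above the seats, 14 mm to -x). Both are bolted on alike, leaning about their seats up to 11 degrees to -x or +x, so the true tips are up to 11 mm off in x. The lean is not measured: follow it by feel. The bar, lifted 60 to 70 mm, is past the tips; 60 mm out to -x the frame is clear.
- box: Small pine hive box without lid, fixed, 226 (x) x 282 (y) x 140 high, a cleat 14 deep on its near and far walls; origin under its middle, x from the robot's side to the far side. Inside 190 (x) by 238 (y), floor 10 high. Two frames with wax hang at its far (+x) side; the rest is free.
- box_top (a point): Middle of the box at runner level, 126 above the table (the rim is 14 higher); axes as the box's. An aluminium runner lies in a rebate along each side wall (y); the bars' ends rest on them. The rebates are 271 apart at their outer faces, so a 264 bar has 3.5 mm spare at each end. A hanging frame's bar centre is 5 mm above this level.
- next: The nearer of the two frames in the box: same wood and sizes as the empty one, with a yellow wax sheet, 260 g, loose; packed against the farther frame and that against the far wall, so it hardly yields (a frame alone slides on the runners at 1 to 4 N). Origin at the centre of its underside.
- next_bar (a point): Centre of the nearer frame's top bar; x away from the robot's side, y along the bar. The empty frame is snug when its bar's centre is 34 mm to the -x side of this, shoulders touching.
- last: The farther of the two frames in the box, like the nearer one; origin at the centre of its underside.
- glue: Yellow glue bottle, 56 diameter, 150 high, at the back of the table. Not part of the job.
- hammer: Hammer, 240 long, lying on the right of the table. Not part of the job.
- strip: Pine strip 200 x 22 x 12, lying at the back. Not part of the job.
- pins: Steel tin of pins, 70 diameter, 55 high, at the back. Not part of the job.
- pen: Orange wood-burning pen without lead, 160 long, lying on the right of the table. Not part of the job.
- square: Try square, dark wooden stock and 160 mm steel blade, lying on the left of the table. Not part of the job.

How it is judged:
By the outcome, as a careful person would: the job done as asked, in the order asked, and still so for the second after the job is handed in, with the robot touching nothing.
It also fails if it takes over 72 s, if anything falls off the work surface, if the arm or the gripper's body presses on something with over 40 N, if the wrist force passes 120 N, or if a joint passes its speed limit or range.

## Working session

There is one attempt and no reset: what is moved stays moved. The work goes in short steps, Python scripts to look and compute and a shell command to move; the robot and the scene stay as the last step left them, time stands still between calls to the robot, and variables do not carry over. Pictures are saved under pics/ and viewed, and the job is handed in when it is done.

```bash
mkdir -p pics; cat > h.py <<'E'
import numpy as np, cv2
from bench import ctrl, grab_frame
from scipy.spatial.transform import Rotation as R
def Rm(o):
    o=np.array(o,float)
    if o.shape==(3,3): return o
    if o.size==4: return R.from_quat(o).as_matrix()
    return R.from_euler('xyz',o).as_matrix()
def cloud(f):
    z=f['z_map']; h,w=z.shape
    u,v=np.meshgrid(np.arange(w),np.arange(h))
    p=cv2.undistortPoints(np.stack([u,v],-1).reshape(-1,1,2).astype(np.float64),np.array(f['camera_matrix']),np.array(f['dist'])).reshape(h,w,2)
    c=np.dstack([p[...,0]*z,p[...,1]*z,z])
    W=c@Rm(f['orientation']).T+np.array(f['position'])
    W[z==0]=np.nan
    return W
E
python3 - <<'E'
from h import *
for n in("scene","top"):
    f=grab_frame(n); cv2.imwrite(f'pics/{n}0.png',cv2.cvtColor(f['color'],cv2.COLOR_RGB2BGR))
    print(n,f['position'],f['orientation']); np.savez(f'{n}0.npz',W=cloud(f),c=f['color'])
print(ctrl.read_state())
E
```

```text
scene [ 1.52987139 -0.47170674  0.85211169] [-2.17528427e+00  1.04970842e-03  1.09829816e+00]
top [ 0.38406932 -0.01430753  1.94863514] [-3.03014206  0.00934538 -1.58436447]
{'time_s': 0.1, 'joints': array([-1.24903096e+00,  2.76517513e-01,  1.50600339e+00,  3.35022695e-06,
        1.36070313e+00, -1.21029944e-01]), 'dq': array([ 0.00120709,  0.00025401, -0.00332687, -0.00038862, -0.00029382,
        0.00162499]), 'effort': array([ 2.07017423e-03, -4.17698514e+01, -2.46404761e+01,  8.85436322e-06,
        5.77435727e-03, -9.10496212e-07]), 'position': array([ 0.24620625, -0.51912634,  0.24453557]), 'tool_rot': array([-3.13997360e+00, -2.00215400e-04,  4.42794451e-01]), 'wrist_force': array([ 0.15399107,  0.25663337, -0.87996132]), 'moment': array([ 0.05561391,  0.01363913, -0.00375597]), 'width': 1.0005944071058996}
```

View pics/scene0.png

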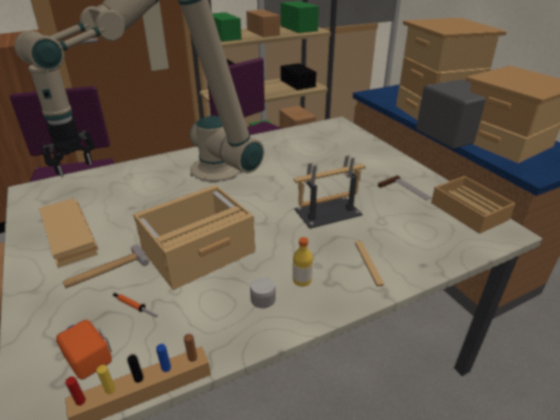

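View pics/top0.png

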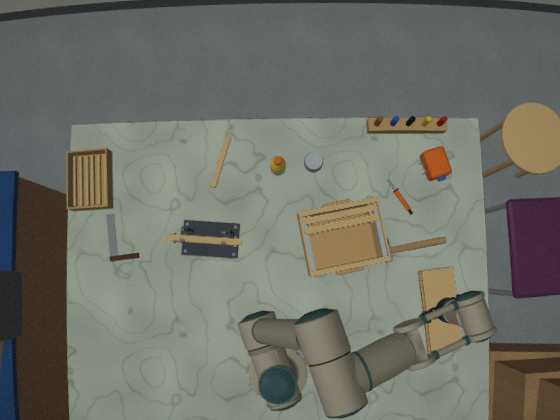

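The top view shows the rack with the frame at about (205,240) and the box at about (345,237), its two frames on the far side. Next I'll measure both.

```bash
python3 - <<'E'
from h import *
d=np.load('top0.npz');W=d['W'];c=d['c']
for n,(a,b,e,g) in {'rack':(150,205,255,275),'box':(285,180,405,290)}.items():
    cv2.imwrite(f'pics/{n}z.png',cv2.cvtColor(cv2.resize(c[b:g,a:e],None,fx=6,fy=6,interpolation=cv2.INTER_CUBIC),cv2.COLOR_RGB2BGR))
def reg(x0,x1,y0,y1,z0,z1,W=W):
    m=(W[...,0]>x0)&(W[...,0]<x1)&(W[...,1]>y0)&(W[...,1]<y1)&(W[...,2]>z0)&(W[...,2]<z1)
    return m
print(W[240,205],W[237,345],W[300,200])
# frame bar: woody color
col=c.astype(int)
wood=(col[...,0]-col[...,2]>40)
m=np.zeros(wood.shape,bool);m[225:255,155:250]=1
mm=m&wood&(W[...,2]>0.14)&(W[...,2]<0.2)
P=W[mm];print(len(P),np.median(P,0))
r=cv2.minAreaRect((P[:,:2]*1000).astype(np.float32));print(r, np.percentile(P[:,2],[5,50,95]))
v,u=np.nonzero(mm);print(u.min(),u.max())
# box rim
m=np.zeros(wood.shape,bool);m[190:285,290:400]=1
z=W[...,2]
for lo,hi in((.13,.15),(.118,.130)):
    mm=m&(z>lo)&(z<hi);P=W[mm];print(lo,len(P),cv2.minAreaRect((P[:,:2]*1000).astype(np.float32)),np.median(P[:,2]))
E
```

```text
[0.47925591 0.23781895 0.16077266] [ 0.49065135 -0.25540323  0.01770965] [0.26734698 0.27870812 0.00965354]
460 [0.48214743 0.24273693 0.16034698]
((481.6357421875, 246.19631958007812), (263.6385498046875, 30.596593856811523), 85.68370056152344) [0.15200221 0.16034698 0.16738104]
165 241
0.13 2079 ((487.98394775390625, -237.0444793701172), (224.63162231445312, 283.39617919921875), 10.143647193908691) 0.13865879405562853
0.118 474 ((484.78839111328125, -236.6870574951172), (232.09059143066406, 281.6619567871094), 10.228469848632812) 0.12600413819449496
```

```bash
python3 - <<'E'
from h import *
d=np.load('scene0.npz');W=d['W'];c=d['c']
for n,(a,b,e,g) in {'srack':(285,145,375,235),'sbox':(130,180,265,285)}.items():
    cv2.imwrite(f'pics/{n}z.png',cv2.cvtColor(cv2.resize(c[b:g,a:e],None,fx=6,fy=6,interpolation=cv2.INTER_CUBIC)[:600],cv2.COLOR_RGB2BGR))
E
```

```text
(no output)
```

View pics/rackz.png

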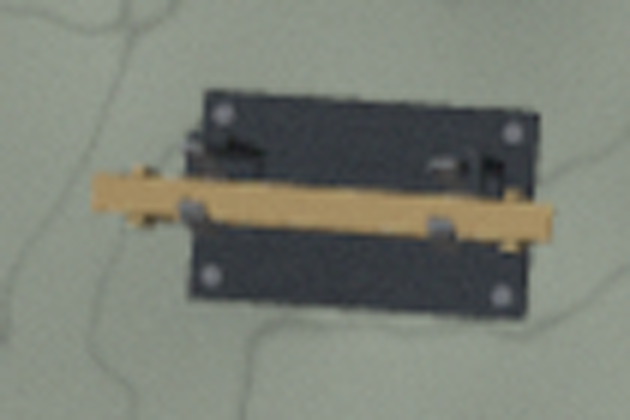

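View pics/boxz.png

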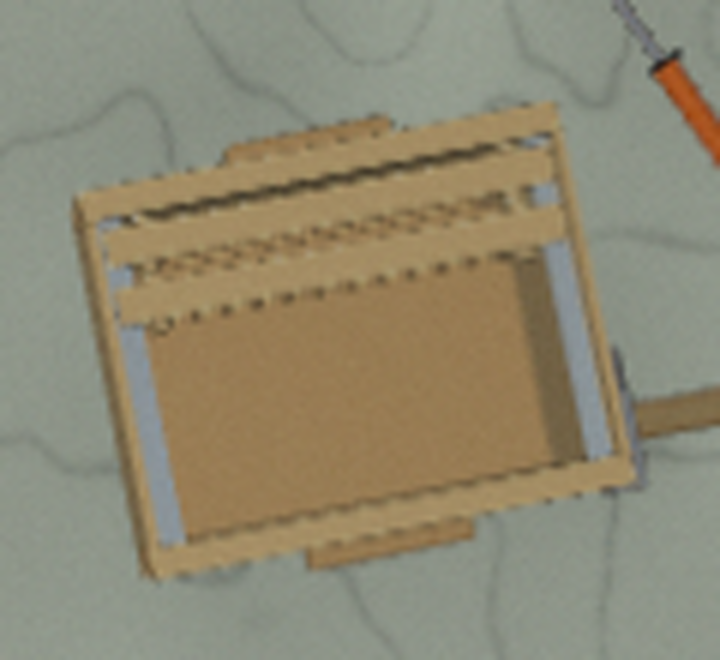

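View pics/srackz.png

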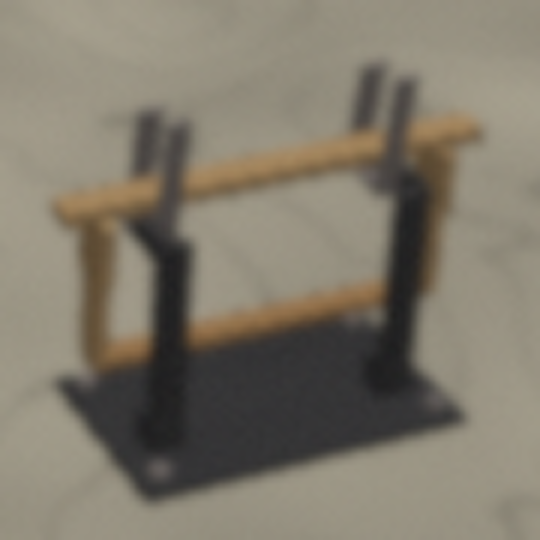

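The zooms show the bar across the rack, prong tips near zoom pixels (190,212) and (440,230), and the rack base corners. In the scene view the hooks seem to lean. I'll intersect rays with known heights, then compare lean hypotheses.

```bash
cat >> h.py <<'E'
def ray(f,uv,z):
    uv=np.array(uv,float).reshape(-1,1,2)
    p=cv2.undistortPoints(uv,np.array(f['camera_matrix']),np.array(f['dist'])).reshape(-1,2)
    d=np.c_[p,np.ones(len(p))]@Rm(f['orientation']).T; o=np.array(f['position'])
    return o+d*((z-o[2])/d[:,2])[:,None]
def proj(f,X):
    M=Rm(f['orientation']); t=-M.T@np.array(f['position'])
    return cv2.projectPoints(np.array(X,float).reshape(-1,1,3),cv2.Rodrigues(M.T)[0],t,np.array(f['camera_matrix']),np.array(f['dist']))[0].reshape(-1,2)
E
python3 - <<'E'
from h import *
f=grab_frame('top')
def z2(l,o): return (np.array(l)+.5)/6-.5+np.array(o)
def quad(n,l,o,z):
    X=ray(f,z2(l,o),z); c=X.mean(0)
    d1=(X[0]+X[3]-X[1]-X[2])/2; d2=(X[0]+X[1]-X[2]-X[3])/2   # left(+y), up(+x)
    print(n,c.round(4),'L',np.linalg.norm(d1).round(4),'W',np.linalg.norm(d2).round(4),'yaw from y',np.degrees(np.arctan2(-d1[0],d1[1])).round(2),'yaw from x',np.degrees(np.arctan2(d2[1],d2[0])).round(2))
quad('base',[(205,90),(540,112),(525,318),(190,298)],(150,205),.008)
quad('bar',[(93,172),(553,205),(551,242),(93,210)],(150,205),.160)
quad('box',[(75,196),(557,102),(636,484),(148,580)],(285,180),.140)
quad('next',[(120,290),(562,203),(564,240),(124,327)],(285,180),.136)
quad('last',[(105,233),(550,147),(553,180),(108,265)],(285,180),.136)
E
```

```text
base [0.4922 0.2397 0.008 ] L 0.208 W 0.1277 yaw from y -4.21 yaw from x -4.33
bar [0.4823 0.2446 0.16  ] L 0.2635 W 0.0213 yaw from y -4.64 yaw from x -1.6
box [ 0.4867 -0.2363  0.14  ] L 0.2852 W 0.2237 yaw from y 10.05 yaw from x 9.84
next [ 0.5301 -0.2311  0.136 ] L 0.2603 W 0.0214 yaw from y 10.21 yaw from x 3.11
last [ 0.5641 -0.2242  0.136 ] L 0.2628 W 0.0189 yaw from y 9.99 yaw from x 3.73
```

```bash
python3 - <<'E'
from h import *
f=grab_frame('scene'); g=grab_frame('top')
c0=np.array([.4823,.2446,.150]); a=np.radians(-4.4)
X=np.array([np.cos(a),np.sin(a),0]);Y=np.array([-np.sin(a),np.cos(a),0]);Z=np.array([0,0,1.])
img=f['color'];s=6;o=np.array((285,145))
img2=g['color'];o2=np.array((150,205))
def mk(img,o,x1,y1,F,lean,name):
    im=cv2.cvtColor(cv2.resize(img[o[1]:y1,o[0]:x1],None,fx=s,fy=s,interpolation=cv2.INTER_CUBIC),cv2.COLOR_RGB2BGR)
    im=cv2.convertScaleAbs(im,alpha=1.5)
    l=np.radians(lean);U=np.cos(l)*Z+np.sin(l)*X;V=np.cos(l)*X-np.sin(l)*Z
    for y in(-.077,-.063,.063,.077):
        for x,h in((-.0145,.055),(.0145,.066)):
            p=((proj(F,[c0+Y*y+V*x, c0+Y*y+V*x+U*h])-o+.5)*s-.5).round().astype(int)
            cv2.line(im,tuple(map(int,p[0])),tuple(map(int,p[1])),(0,0,255) if x<0 else (255,0,0),1)
    return im
for nm,(i,o_,x1,y1,F) in {'s':(img,o,360,205,f),'t':(img2,o2,255,255,g)}.items():
    cv2.imwrite(f'pics/lean_{nm}.png',cv2.resize(np.vstack([np.hstack([mk(i,o_,x1,y1,F,-10,''),mk(i,o_,x1,y1,F,0,'')]),np.hstack([mk(i,o_,x1,y1,F,5,''),mk(i,o_,x1,y1,F,10,'')])]),(800,600)))
E
```

```text
(no output)
```

View pics/lean_s.png

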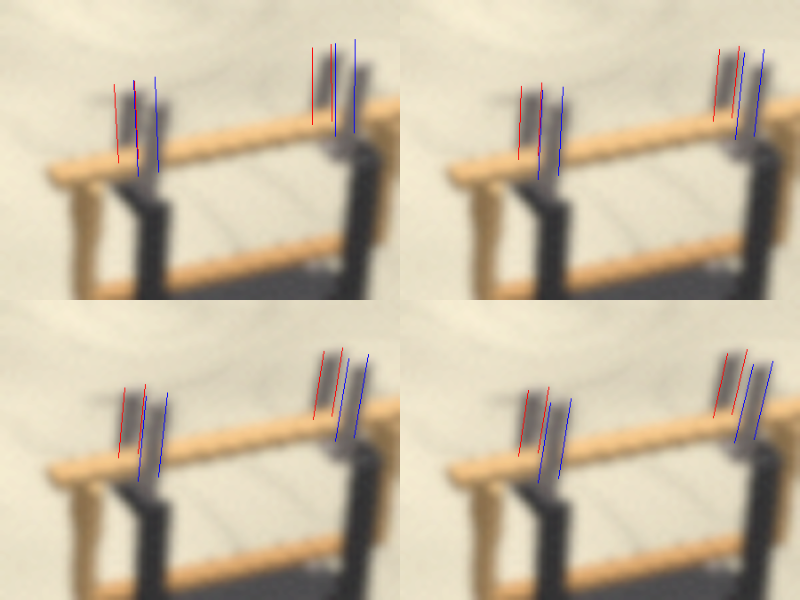

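View pics/lean_t.png

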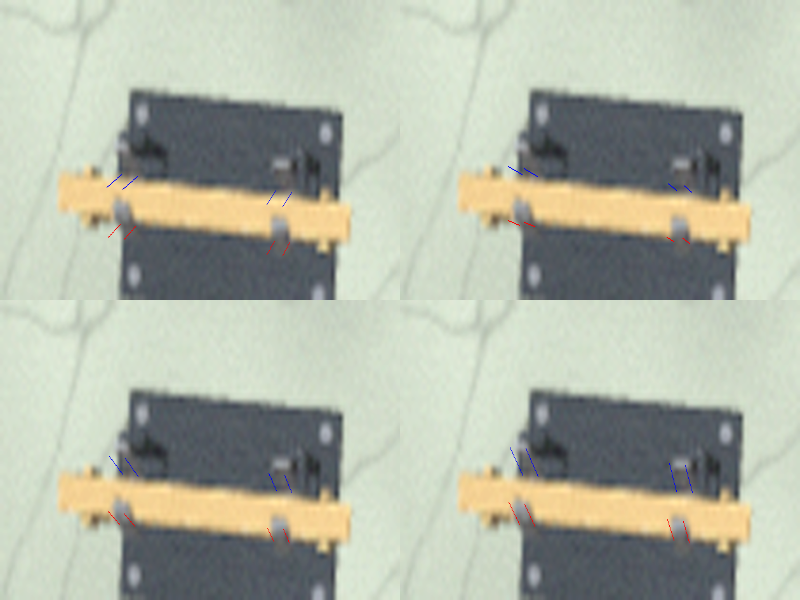

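The hooks lean to +x (away from the robot), roughly 5–10°. The prong lines at those angles fit both views. First move: raise and turn the tool to the bar's yaw.

```bash
python3 -m inch '[{"linear":[0,0,-10],"yaw":-7.5},{"linear":[0,0,-10],"yaw":-7.5},{"linear":[0,0,-10],"yaw":-7.5},{"linear":[0,0,-10],"yaw":-7.5},{"linear":[0,0,-10],"yaw":-7.5},{"linear":[0,0,-10],"yaw":-7.5},{"linear":[0,0,-10],"yaw":-7.5},{"linear":[0,0,-10],"yaw":-7.5}]' -1
cat > g.py <<'E'
import sys
from h import *
s=ctrl.read_state();M=Rm(s['tool_rot'])
np.set_printoptions(precision=4,suppress=True)
print('t',s['time_s'],'pos',s['position'],'yaw',np.degrees(s['tool_rot']),'F',s['wrist_force'],'M',s['moment'],'w',s['width'])
if len(sys.argv)>3:
    print('tool mm',(M.T@(np.array(sys.argv[1:4],float)-s['position'])*1000).round(1))
if len(sys.argv)>4: print('tool yaw deg',-(float(sys.argv[4])-np.degrees(s['tool_rot'][2])))
E
python3 g.py .4823 .2446 .300 85.5
```

```text
time_s: 1.05
position: [0.2463, -0.5195, 0.3256]
tool_rot: [-3.141, -0.0, 1.495]
wrist_force: [-0.2, 0.2, -0.3]
width: 1.0
t 1.05 pos [ 0.2463 -0.5195  0.3256] yaw [-179.9939   -0.0148   85.681 ] F [-0.2369  0.2026 -0.3042] M [ 0.0082  0.0388 -0.0085] w 1.0004580434088939
tool mm [779.6 177.8  25.8]
tool yaw deg 0.18095395977762507
```

```bash
python3 -m inch '[{"linear":[25,6,0],"yaw":0},{"linear":[49,11,0],"yaw":0},{"linear":[49,11,0],"yaw":0},{"linear":[49,11,0],"yaw":0},{"linear":[49,11,0],"yaw":0},{"linear":[49,11,0],"yaw":0},{"linear":[49,11,0],"yaw":0},{"linear":[49,11,0],"yaw":0}]'
python3 -m inch '[{"linear":[49,12,0],"yaw":0},{"linear":[49,12,0],"yaw":0},{"linear":[49,12,0],"yaw":0},{"linear":[49,12,0],"yaw":0},{"linear":[49,11,0],"yaw":0},{"linear":[49,11,0],"yaw":0},{"linear":[49,11,0],"yaw":0},{"linear":[30,7,0],"yaw":0}]'
python3 g.py .4823 .2446 .160 85.5
python3 - <<'E'
from h import *
d=np.load('scene0.npz');W=d['W'];c=d['c'].astype(int)
f=grab_frame('scene'); cv2.imwrite('pics/s1.png',cv2.cvtColor(cv2.resize(f['color'][130:240,270:390],None,fx=5,fy=5,interpolation=cv2.INTER_CUBIC),cv2.COLOR_RGB2BGR))
# project bar top box outline
a=np.radians(-4.6);X=np.array([np.cos(a),np.sin(a),0]);Y=np.array([-np.sin(a),np.cos(a),0]);c0=np.array([.4823,.2446,.160])
p=proj(f,[c0+sx*.011*X+sy*.132*Y for sx,sy in((-1,-1),(1,-1),(1,1),(-1,1))])
im=cv2.cvtColor(cv2.resize(d['c'][130:240,270:390],None,fx=5,fy=5,interpolation=cv2.INTER_CUBIC),cv2.COLOR_RGB2BGR)
cv2.polylines(im,[((p-[270,130]+.5)*5-.5).round().astype(np.int32)],True,(0,0,255),1)
cv2.imwrite('pics/s0bar.png',im)
E
```

```text
time_s: 1.85
position: [0.3584, -0.159, 0.3254]
tool_rot: [3.141, 0.0, 1.489]
wrist_force: [1.0, 0.2, -0.2]
width: 0.997
time_s: 2.65
position: [0.4758, 0.2049, 0.325]
tool_rot: [3.141, -0.001, 1.493]
wrist_force: [0.7, 0.1, 1.0]
width: 0.999
t 2.65 pos [0.4758 0.2049 0.325 ] yaw [179.9931  -0.063   85.5233] F [0.6882 0.1496 1.0421] M [ 0.0024  0.0416 -0.0051] w 0.9986694148712155
tool mm [ 39.9   3.4 165. ]
tool yaw deg 0.023314385315700292
```

View pics/s0bar.png

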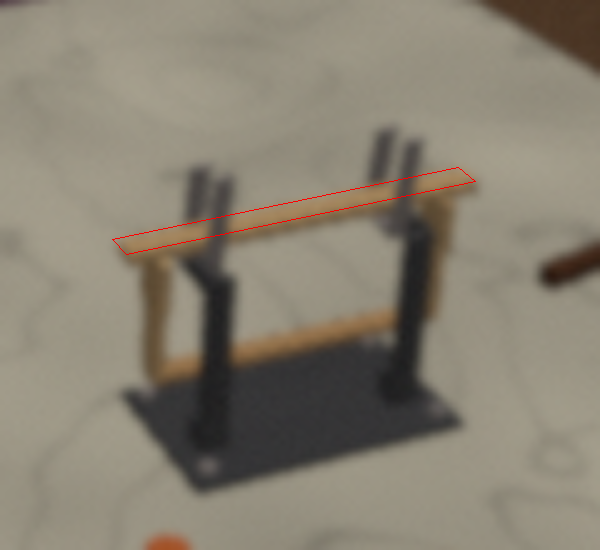

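View pics/s1.png

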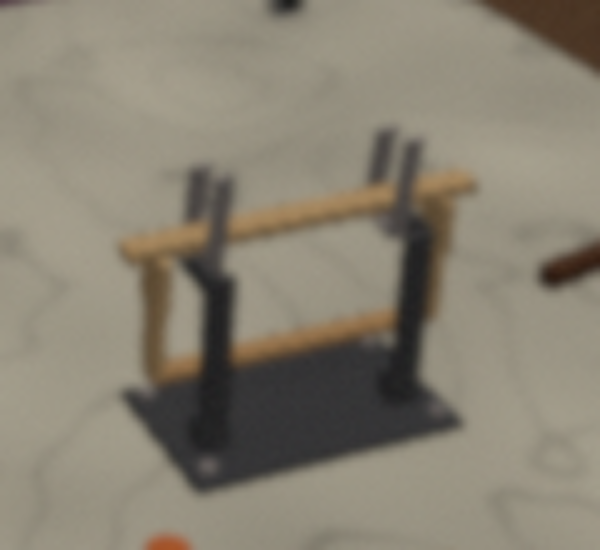

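The projected bar from the top camera sits about 1.4 px up and left of the bar seen in the scene view, so the cameras disagree by about 2–3 mm. I'll split the difference (+1 mm in x) and go down in two steps.

```bash
python3 -m inch '[{"linear":[10,1,0],"yaw":0},{"linear":[10,1,0],"yaw":0},{"linear":[10,1.5,5],"yaw":0},{"linear":[9.5,1,10],"yaw":0},{"linear":[0,0,20],"yaw":0},{"linear":[0,0,25],"yaw":0},{"linear":[0,0,20],"yaw":0},{"linear":[0,0,10],"yaw":0}]'
python3 g.py .4833 .2441 .150 85.4
python3 - <<'E'
from h import *
for n,(a,b,e,g) in {'scene':(270,100,390,220),'top':(140,190,260,290)}.items():
    f=grab_frame(n); cv2.imwrite(f'pics/{n}2.png',cv2.cvtColor(cv2.resize(f['color'][b:g,a:e],None,fx=5,fy=5,interpolation=cv2.INTER_CUBIC),cv2.COLOR_RGB2BGR))
E
```

```text
time_s: 3.5
position: [0.4818, 0.2397, 0.2327]
tool_rot: [-3.138, 0.002, 1.489]
wrist_force: [-0.7, 0.0, 0.0]
width: 1.003
t 3.5 pos [0.4818 0.2397 0.2327] yaw [-179.7853    0.103    85.324 ] F [-0.7421  0.0342  0.021 ] M [-0.0051 -0.0174  0.0057] w 1.002535846785312
tool mm [ 4.6  1.5 82.7]
tool yaw deg -0.07596155451655306
```

View pics/scene2.png

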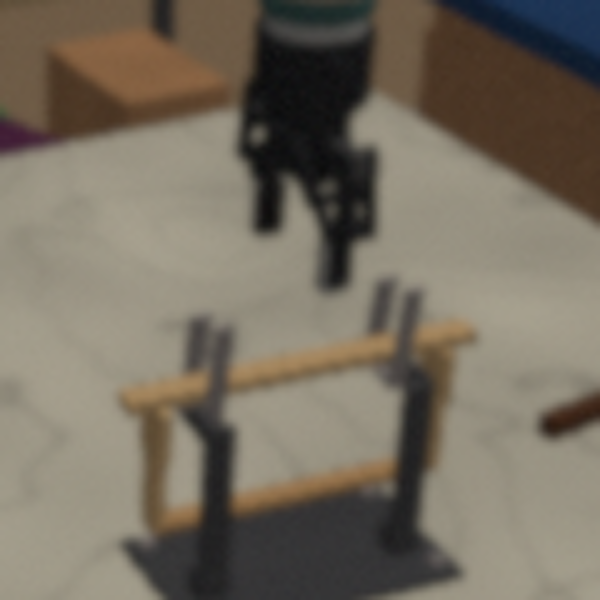

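View pics/top2.png

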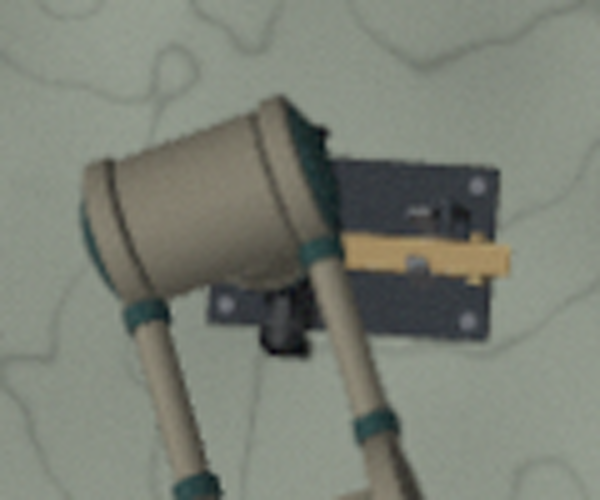

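The gripper sits above the bar and straddles it, with the fingers spread across the bar between the hooks. Going down.

```bash
python3 -m inch '[{"linear":[2,0.5,14],"yaw":0},{"linear":[0,0,16],"yaw":0},{"linear":[0,0,16],"yaw":0},{"linear":[0,0,14],"yaw":0},{"linear":[0,0,10],"yaw":0},{"linear":[0,0,6],"yaw":0},{"linear":[0,0,0],"yaw":0},{"linear":[0,0,0],"yaw":0}]'
python3 g.py .4833 .2441 .150 85.4
```

```text
time_s: 4.4
position: [0.4843, 0.2425, 0.1599]
tool_rot: [3.14, -0.0, 1.49]
wrist_force: [0.5, 0.4, 0.4]
width: 0.998
t 4.4 pos [0.4843 0.2425 0.1599] yaw [179.9331  -0.0245  85.3671] F [0.4925 0.4205 0.3883] M [-0.0804  0.0063 -0.0021] w 0.9982419164758032
tool mm [ 1.5 -1.1  9.9]
tool yaw deg -0.03293447329910748
```

```bash
python3 -m inch '[{"linear":[1,-1,4],"yaw":0},{"linear":[0,0,3],"yaw":0},{"linear":[0,0,3],"yaw":0},{"linear":[0,0,0],"yaw":0},{"linear":[0,0,0],"yaw":0},{"linear":[0,0,0],"yaw":0},{"linear":[0,0,0],"yaw":0},{"linear":[0,0,0],"yaw":0}]' 0.4
python3 g.py .4833 .2441 .150 85.4
python3 - <<'E'
from h import *
for n,(a,b,e,g) in {'scene':(285,140,375,220)}.items():
    f=grab_frame(n); cv2.imwrite(f'pics/{n}3.png',cv2.cvtColor(cv2.resize(f['color'][b:g,a:e],None,fx=7,fy=7,interpolation=cv2.INTER_CUBIC),cv2.COLOR_RGB2BGR))
E
```

```text
time_s: 5.2
position: [0.4829, 0.2434, 0.1494]
tool_rot: [3.141, 0.0, 1.49]
wrist_force: [0.3, 0.8, -0.4]
width: 0.3
t 5.2 pos [0.4829 0.2434 0.1494] yaw [179.9849   0.0028  85.3712] F [ 0.2617  0.796  -0.4333] M [ 0.0304 -0.0205  0.0207] w 0.30021290087761615
tool mm [ 0.7  0.3 -0.6]
tool yaw deg -0.028812977825566577
```

View pics/scene3.png

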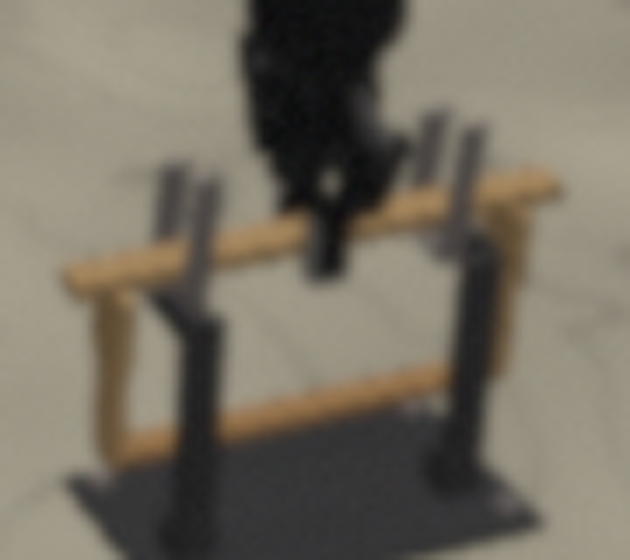

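The fingers stand either side of the bar at mid-length (330,230). The gap is 25.5 mm with no force, so I'll close.

```bash
python3 -m inch '[{"linear":[0,0,0],"yaw":0},{"linear":[0,0,0],"yaw":0},{"linear":[0,0,0],"yaw":0},{"linear":[0,0,0],"yaw":0},{"linear":[0,0,0],"yaw":0},{"linear":[0,0,0],"yaw":0},{"linear":[0,0,0],"yaw":0},{"linear":[0,0,0],"yaw":0}]' 1
python3 g.py
```

```text
time_s: 6.05
position: [0.4831, 0.2435, 0.1496]
tool_rot: [3.141, -0.0, 1.49]
wrist_force: [-0.0, -0.8, 5.4]
width: 0.245
t 6.05 pos [0.4831 0.2435 0.1496] yaw [179.9574  -0.0088  85.3707] F [-0.0385 -0.7775  5.4289] M [-0.0842 -0.002  -0.0293] w 0.2446785916374862
```

Gripped at 21 mm with no side force. Now I lift about 8 mm along the estimated lean (~7°) and feel.

```bash
python3 -m inch '[{"linear":[0,0,-1],"yaw":0},{"linear":[0,0.1,-1],"yaw":0},{"linear":[0,0.15,-1],"yaw":0},{"linear":[0,0.15,-1],"yaw":0},{"linear":[0,0.15,-1],"yaw":0},{"linear":[0,0.15,-1],"yaw":0},{"linear":[0,0.15,-1],"yaw":0},{"linear":[0,0.15,-1],"yaw":0}]'
python3 g.py
```

```text
time_s: 6.85
position: [0.4836, 0.2433, 0.1573]
tool_rot: [-3.141, 0.0, 1.49]
wrist_force: [0.2, 0.1, -2.4]
width: 0.244
t 6.85 pos [0.4836 0.2433 0.1573] yaw [-179.9787    0.0076   85.3657] F [ 0.2313  0.1452 -2.4213] M [ 0.0416 -0.0244  0.0228] w 0.24406422569644579
```

```bash
python3 -m inch '[{"linear":[0,0.3,-1],"yaw":0},{"linear":[0,0.3,-1],"yaw":0},{"linear":[0,0.3,-1],"yaw":0},{"linear":[0,0.3,-1],"yaw":0},{"linear":[0,0.3,-1],"yaw":0},{"linear":[0,0.3,-1],"yaw":0},{"linear":[0,0.3,-1],"yaw":0},{"linear":[0,0.3,-1],"yaw":0}]'
python3 g.py
```

```text
time_s: 7.65
position: [0.4862, 0.2431, 0.1654]
tool_rot: [3.142, 0.0, 1.49]
wrist_force: [-0.7, -0.2, -2.8]
width: 0.242
t 7.65 pos [0.4862 0.2431 0.1654] yaw [179.9977   0.0056  85.371 ] F [-0.7222 -0.1956 -2.7638] M [0.0264 0.0336 0.0386] w 0.24238502465348777
```

```bash
python3 -m inch '[{"linear":[0,0.25,-0.5],"yaw":0},{"linear":[0,0.25,-0.5],"yaw":0},{"linear":[0,0.25,-0.5],"yaw":0},{"linear":[0,0.25,-0.5],"yaw":0},{"linear":[0,0.25,-0.5],"yaw":0},{"linear":[0,0.25,-0.5],"yaw":0},{"linear":[0,0.25,-0.5],"yaw":0},{"linear":[0,0,0],"yaw":0}]'
python3 g.py
```

```text
time_s: 8.45
position: [0.4881, 0.243, 0.1689]
tool_rot: [3.141, 0.0, 1.49]
wrist_force: [-0.3, 0.1, -3.7]
width: 0.245
t 8.45 pos [0.4881 0.243  0.1689] yaw [179.9839   0.0018  85.3723] F [-0.3033  0.1071 -3.6806] M [-0.0321  0.0274  0.0061] w 0.2450533183482148
```

```bash
python3 -m inch '[{"linear":[0,0.25,-0.5],"yaw":0},{"linear":[0,0.25,-0.5],"yaw":0},{"linear":[0,0.25,-0.5],"yaw":0},{"linear":[0,0.25,-0.5],"yaw":0},{"linear":[0,0.25,-0.5],"yaw":0},{"linear":[0,0.25,-0.5],"yaw":0},{"linear":[0,0,0],"yaw":0},{"linear":[0,0,0],"yaw":0}]'
python3 g.py
```

```text
time_s: 9.25
position: [0.4894, 0.2429, 0.1718]
tool_rot: [3.142, 0.0, 1.49]
wrist_force: [-0.1, -0.1, -3.3]
width: 0.25
t 9.25 pos [0.4894 0.2429 0.1718] yaw [179.9997   0.005   85.3721] F [-0.0785 -0.1375 -3.2823] M [ 0.0194  0.0135 -0.0708] w 0.24998968838886984
```

```bash
python3 -m inch '[{"linear":[0,0.25,-0.5],"yaw":0},{"linear":[0,0.25,-0.5],"yaw":0},{"linear":[0,0.25,-0.5],"yaw":0},{"linear":[0,0.25,-0.5],"yaw":0},{"linear":[0,0.25,-0.5],"yaw":0},{"linear":[0,0.25,-0.5],"yaw":0},{"linear":[0,0,0],"yaw":0},{"linear":[0,0,0],"yaw":0}]'
python3 g.py
python3 - <<'E'
from h import *
for n,(a,b,e,g) in {'scene':(285,130,375,220)}.items():
    f=grab_frame(n); cv2.imwrite(f'pics/{n}4.png',cv2.cvtColor(cv2.resize(f['color'][b:g,a:e],None,fx=6.5,fy=6.5,interpolation=cv2.INTER_CUBIC),cv2.COLOR_RGB2BGR))
E
```

```text
time_s: 10.05
position: [0.491, 0.2428, 0.1748]
tool_rot: [3.142, 0.0, 1.49]
wrist_force: [-0.3, -0.3, -2.8]
width: 0.245
t 10.05 pos [0.491  0.2428 0.1748] yaw [179.9959   0.0028  85.3692] F [-0.3011 -0.2731 -2.795 ] M [ 0.0218  0.0612 -0.019 ] w 0.2454504851219651
```

View pics/scene4.png

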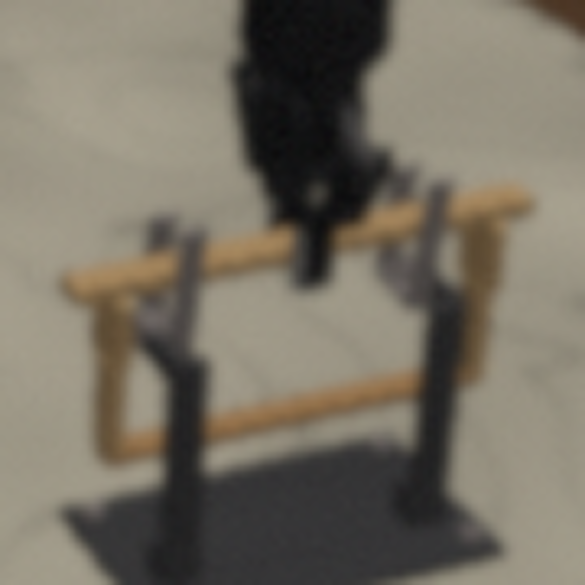

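The bar is level at about (310,240), lifted 25 mm, with no contact yet. I keep following toward the back legs.

```bash
python3 -m inch '[{"linear":[0,0.25,-0.5],"yaw":0},{"linear":[0,0.25,-0.5],"yaw":0},{"linear":[0,0.25,-0.5],"yaw":0},{"linear":[0,0.25,-0.5],"yaw":0},{"linear":[0,0.25,-0.5],"yaw":0},{"linear":[0,0.25,-0.5],"yaw":0},{"linear":[0,0,0],"yaw":0},{"linear":[0,0,0],"yaw":0}]'
python3 g.py
```

```text
time_s: 10.9
position: [0.4923, 0.2426, 0.1777]
tool_rot: [-3.141, 0.0, 1.49]
wrist_force: [0.2, -0.1, -2.2]
width: 0.245
t 10.9 pos [0.4923 0.2426 0.1777] yaw [-179.9834    0.0098   85.3718] F [ 0.2233 -0.0878 -2.2029] M [ 0.0089  0.0808 -0.0099] w 0.24511145027747389
```

```bash
python3 -m inch '[{"linear":[0,0.25,-0.4],"yaw":0},{"linear":[0,0.25,-0.4],"yaw":0},{"linear":[0,0.25,-0.4],"yaw":0},{"linear":[0,0.25,-0.4],"yaw":0},{"linear":[0,0.25,-0.4],"yaw":0},{"linear":[0,0.25,-0.4],"yaw":0},{"linear":[0,0,0],"yaw":0},{"linear":[0,0,0],"yaw":0}]'
python3 g.py
```

```text
time_s: 11.7
position: [0.4928, 0.2425, 0.1797]
tool_rot: [-3.139, 0.001, 1.49]
wrist_force: [-5.1, 0.6, -4.4]
width: 0.246
t 11.7 pos [0.4928 0.2425 0.1797] yaw [-179.8531    0.0361   85.3699] F [-5.0534  0.6412 -4.3564] M [0.0514 0.8769 0.161 ] w 0.24609688017924658
```

Contact with the back legs: Fx = −5 N at 30 mm lift. I ease off 1 mm and follow the lean upward.

```bash
python3 -m inch '[{"linear":[0,-0.9,0],"yaw":0},{"linear":[0,0.1,-1],"yaw":0},{"linear":[0,0.15,-1],"yaw":0},{"linear":[0,0.15,-1],"yaw":0},{"linear":[0,0.15,-1],"yaw":0},{"linear":[0,0.15,-1],"yaw":0},{"linear":[0,0.15,-1],"yaw":0},{"linear":[0,0,0],"yaw":0}]'
python3 g.py
```

```text
time_s: 12.5
position: [0.4937, 0.2425, 0.1863]
tool_rot: [-3.141, 0.0, 1.49]
wrist_force: [-5.6, 0.1, -3.2]
width: 0.245
t 12.5 pos [0.4937 0.2425 0.1863] yaw [-179.9855    0.0069   85.3693] F [-5.6194  0.1213 -3.1853] M [-0.0022  0.8066  0.1182] w 0.24521533436527881
```

```bash
python3 -m inch '[{"linear":[0,-1,0],"yaw":0},{"linear":[0,0.1,-1],"yaw":0},{"linear":[0,0.12,-1],"yaw":0},{"linear":[0,0.14,-1],"yaw":0},{"linear":[0,0.14,-1],"yaw":0},{"linear":[0,0.14,-1],"yaw":0},{"linear":[0,0.14,-1],"yaw":0},{"linear":[0,0,0],"yaw":0}]'
python3 g.py
```

```text
time_s: 13.3
position: [0.4944, 0.2427, 0.1926]
tool_rot: [3.14, -0.0, 1.49]
wrist_force: [0.3, -0.3, -1.7]
width: 0.247
t 13.3 pos [0.4944 0.2427 0.1926] yaw [179.9022  -0.022   85.3642] F [ 0.3495 -0.2808 -1.7237] M [ 0.046   0.0045 -0.0252] w 0.2466373205906489
```

```bash
python3 -m inch '[{"linear":[0,0.14,-1],"yaw":0},{"linear":[0,0.14,-1],"yaw":0},{"linear":[0,0.14,-1],"yaw":0},{"linear":[0,0.15,-1],"yaw":0},{"linear":[0,0.15,-1],"yaw":0},{"linear":[0,0.15,-1],"yaw":0},{"linear":[0,0.15,-1],"yaw":0},{"linear":[0,0,0],"yaw":0}]'
python3 g.py
```

```text
time_s: 14.1
position: [0.4948, 0.2425, 0.1994]
tool_rot: [3.141, -0.0, 1.49]
wrist_force: [0.3, -0.6, -2.7]
width: 0.244
t 14.1 pos [0.4948 0.2425 0.1994] yaw [179.9777  -0.0019  85.3696] F [ 0.33   -0.589  -2.6741] M [ 0.0369  0.0015 -0.0134] w 0.24447359483114756
```

```bash
python3 -m inch '[{"linear":[0,0.16,-1],"yaw":0},{"linear":[0,0.16,-1],"yaw":0},{"linear":[0,0.16,-1],"yaw":0},{"linear":[0,0.16,-1],"yaw":0},{"linear":[0,0.16,-1],"yaw":0},{"linear":[0,0.16,-1],"yaw":0},{"linear":[0,0.16,-1],"yaw":0},{"linear":[0,0.1,-1],"yaw":0}]'
python3 g.py
```

```text
time_s: 14.9
position: [0.4959, 0.2424, 0.2073]
tool_rot: [3.142, 0.0, 1.49]
wrist_force: [0.4, 0.2, -1.9]
width: 0.243
t 14.9 pos [0.4959 0.2424 0.2073] yaw [179.9967   0.0025  85.3694] F [ 0.4261  0.1902 -1.9444] M [-0.05    0.0263 -0.045 ] w 0.24329701025020037
```

```bash
python3 -m inch '[{"linear":[0,0.15,-1.5],"yaw":0},{"linear":[0,0.15,-1.5],"yaw":0},{"linear":[0,0.15,-1.5],"yaw":0},{"linear":[0,0.15,-1.5],"yaw":0},{"linear":[0,0.15,-1.5],"yaw":0},{"linear":[0,0.1,-1],"yaw":0},{"linear":[0,0,-0.5],"yaw":0},{"linear":[0,0,0],"yaw":0}]'
python3 g.py
python3 - <<'E'
from h import *
for n,(a,b,e,g) in {'scene':(285,130,375,220)}.items():
    f=grab_frame(n); cv2.imwrite(f'pics/{n}5.png',cv2.cvtColor(cv2.resize(f['color'][b:g,a:e],None,fx=6.5,fy=6.5,interpolation=cv2.INTER_CUBIC),cv2.COLOR_RGB2BGR))
E
```

```text
time_s: 15.7
position: [0.4968, 0.2423, 0.2162]
tool_rot: [3.141, 0.0, 1.49]
wrist_force: [-0.0, 0.3, -1.9]
width: 0.244
t 15.7 pos [0.4968 0.2423 0.2162] yaw [179.9931   0.004   85.3715] F [-0.0082  0.3424 -1.8713] M [ 0.056  -0.0311 -0.0348] w 0.24439887034028446
```

View pics/scene5.png

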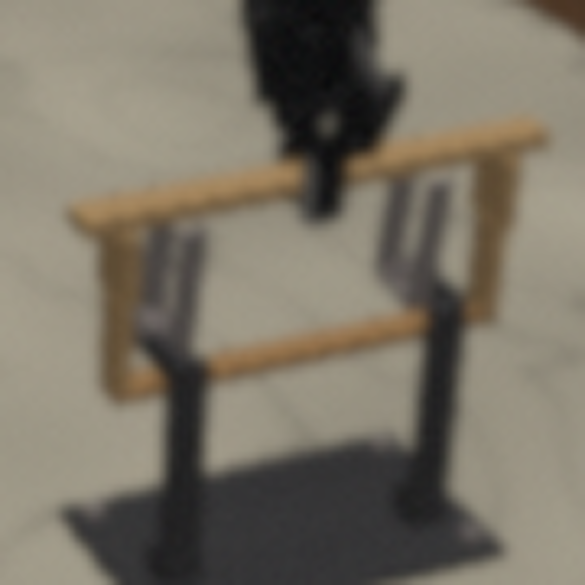

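The bar is now above both hooks (prong tops at about (165,230) and (400,180), both below the bar). Lift is 66.6 mm and there is no side force, so I draw it out towards the robot.

```bash
python3 -m inch '[{"linear":[0,-3,0],"yaw":0},{"linear":[0,-5,0],"yaw":0},{"linear":[0,-7,0],"yaw":0},{"linear":[0,-8,0],"yaw":0},{"linear":[0,-10,0],"yaw":0},{"linear":[0,-12,0],"yaw":0},{"linear":[0,-15,0],"yaw":0},{"linear":[0,-15,0],"yaw":0}]'
python3 g.py
python3 -m inch '[{"linear":[0,-15,0],"yaw":0},{"linear":[0,-10,-5],"yaw":0},{"linear":[0,-5,-10],"yaw":0},{"linear":[0,0,-15],"yaw":0},{"linear":[0,0,-20],"yaw":0},{"linear":[0,0,-20],"yaw":0},{"linear":[0,0,-15],"yaw":0},{"linear":[0,0,-5],"yaw":0}]'
python3 g.py
```

```text
time_s: 16.55
position: [0.4204, 0.2484, 0.2162]
tool_rot: [-3.141, 0.0, 1.49]
wrist_force: [-0.2, 0.3, -1.7]
width: 0.243
t 16.55 pos [0.4204 0.2484 0.2162] yaw [-179.9807    0.0057   85.3759] F [-0.2157  0.2704 -1.741 ] M [ 0.0008  0.0633 -0.0341] w 0.2428110426887997
time_s: 17.35
position: [0.3933, 0.2513, 0.3088]
tool_rot: [3.137, -0.002, 1.49]
wrist_force: [0.1, 0.6, -2.3]
width: 0.244
t 17.35 pos [0.3933 0.2513 0.3088] yaw [179.7247  -0.1334  85.3668] F [ 0.098   0.5944 -2.2852] M [ 0.0019  0.0104 -0.0227] w 0.24382036579440208
```

Clear of the rack. Before carrying over, I'll refine the box pose with the top view free of the arm.

```bash
python3 - <<'E'
from h import *
f=grab_frame('top')
for n,(a,b,e,g) in {'bl':(290,200,325,275),'br':(365,190,400,265)}.items():
    cv2.imwrite(f'pics/{n}.png',cv2.cvtColor(cv2.resize(f['color'][b:g,a:e],None,fx=8,fy=8,interpolation=cv2.INTER_CUBIC),cv2.COLOR_RGB2BGR))
a=cv2.imread('pics/bl.png');b=cv2.imread('pics/br.png')
# model overlay
c0=np.array([.4867,-.2363,0]);t=np.radians(10.)
X=np.array([np.cos(t),np.sin(t),0]);Y=np.array([-np.sin(t),np.cos(t),0])
def ov(im,o):
    im=im.copy()
    def ln(p,q,col):
        P=((proj(f,[c0+X*p[0]+Y*p[1]+[0,0,p[2]],c0+X*q[0]+Y*q[1]+[0,0,q[2]]])-o+.5)*8-.5).round().astype(int)
        cv2.line(im,tuple(map(int,P[0])),tuple(map(int,P[1])),col,1)
    for s in(-1,1):
        ln((-.113,s*.141,.14),(.113,s*.141,.14),(0,0,255))
        ln((-.095,s*.1355,.14),(.095,s*.1355,.14),(255,0,0))
        ln((-.095,s*.119,.126),(.095,s*.119,.126),(0,200,0))
        ln((s*.113,-.141,.14),(s*.113,.141,.14),(0,0,255))
        ln((s*.095,-.141,.14),(s*.095,.141,.14),(255,0,255))
        for x in(.044,.078): ln((x-.011,s*.132,.136),(x+.011,s*.132,.136),(255,255,0))
    return im
cv2.imwrite('pics/bb.png',np.hstack([ov(a,(290,200)),ov(b,(365,190))]))
E
```

```text
(no output)
```

View pics/bb.png

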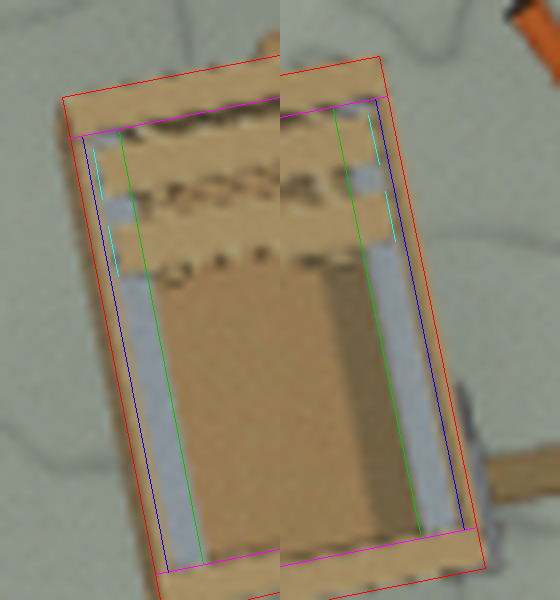

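The box model fits the picture within about 1 mm, with the hanging bars 1–2 mm to −y. I carry the frame over to the hover point above box x = −20 mm.

```bash
python3 -m inch '[{"linear":[-15,3.5,0],"yaw":0},{"linear":[-30,7,0],"yaw":0},{"linear":[-40,9.4,0],"yaw":0},{"linear":[-40,9.4,0],"yaw":0},{"linear":[-40,9.4,0],"yaw":0},{"linear":[-40,9.4,0],"yaw":0},{"linear":[-40,9.4,0],"yaw":0},{"linear":[-40,9.4,0],"yaw":0}]'
python3 -m inch '[{"linear":[-40,9.4,0],"yaw":0},{"linear":[-40,9.4,0],"yaw":0},{"linear":[-40,9.4,0],"yaw":0},{"linear":[-40,9.4,0],"yaw":0},{"linear":[-25,6,0],"yaw":0},{"linear":[-14,3.5,0],"yaw":-4.6},{"linear":[0,0,0],"yaw":-5},{"linear":[0,0,0],"yaw":-5}]'
python3 g.py .468 -.2407 .300 100
```

```text
time_s: 18.2
position: [0.4355, -0.0403, 0.3057]
tool_rot: [-3.141, -0.0, 1.49]
wrist_force: [0.6, -0.3, -1.6]
width: 0.242
time_s: 19.0
position: [0.4664, -0.2415, 0.3051]
tool_rot: [-3.14, -0.001, 1.747]
wrist_force: [-0.8, -0.2, -2.5]
width: 0.247
t 19.0 pos [ 0.4664 -0.2415  0.3051] yaw [-179.9182   -0.0759  100.094 ] F [-0.76   -0.1766 -2.4893] M [-0.0338  0.0204 -0.0007] w 0.2471842627661006
tool mm [0.5 1.7 5.1]
tool yaw deg 0.09399156505222095
```

```bash
python3 -m inch '[{"linear":[0.5,1.5,5],"yaw":0},{"linear":[0,0,10],"yaw":0},{"linear":[0,0,12],"yaw":0},{"linear":[0,0,12],"yaw":0},{"linear":[0,0,8],"yaw":0},{"linear":[0,0,4],"yaw":0},{"linear":[0,0,0],"yaw":0},{"linear":[0,0,0],"yaw":0}]'
python3 g.py .468 -.2407 .126 100
python3 - <<'E'
from h import *
c0=np.array([.4867,-.2363,0]);t=np.radians(10.)
X=np.array([np.cos(t),np.sin(t),0]);Y=np.array([-np.sin(t),np.cos(t),0])
s=ctrl.read_state();ty=np.radians(np.degrees(s['tool_rot'][2])-90);FX=np.array([np.cos(ty),np.sin(ty),0]);FY=np.array([-np.sin(ty),np.cos(ty),0])
fc=np.array(s['position'])+[0,0,.005]+FY*.0011-FX*.0008
for n,(o,e,k) in {'scene':((120,120),(280,290),4.5),'top':((280,175),(410,290),5)}.items():
    f=grab_frame(n); im=cv2.cvtColor(cv2.resize(f['color'][o[1]:e[1],o[0]:e[0]],None,fx=k,fy=k,interpolation=cv2.INTER_CUBIC),cv2.COLOR_RGB2BGR)
    cv2.imwrite(f'pics/{n}6raw.png',im)
    def poly(P,col):
        p=((proj(f,P)-o+.5)*k-.5).round().astype(np.int32); cv2.polylines(im,[p],True,col,1)
    S=((-1,-1),(1,-1),(1,1),(-1,1))
    poly([c0+X*.113*a+Y*.141*b+[0,0,.14] for a,b in S],(0,0,255))
    poly([c0+X*.095*a+Y*.1355*b+[0,0,.14] for a,b in S],(255,0,0))
    poly([fc+FX*.011*a+FY*.132*b+[0,0,.005] for a,b in S],(0,255,0))
    cv2.imwrite(f'pics/{n}6.png',im)
E
```

```text
time_s: 19.8
position: [0.4683, -0.2402, 0.2555]
tool_rot: [3.141, 0.001, 1.745]
wrist_force: [0.1, -1.1, -2.6]
width: 0.238
t 19.8 pos [ 0.4683 -0.2402  0.2555] yaw [179.9718   0.0328  99.968 ] F [ 0.1182 -1.114  -2.6182] M [-0.0321  0.023   0.0028] w 0.2382920563589416
tool mm [ -0.3  -0.4 129.5]
tool yaw deg -0.03202119985242291
```

View pics/scene6.png

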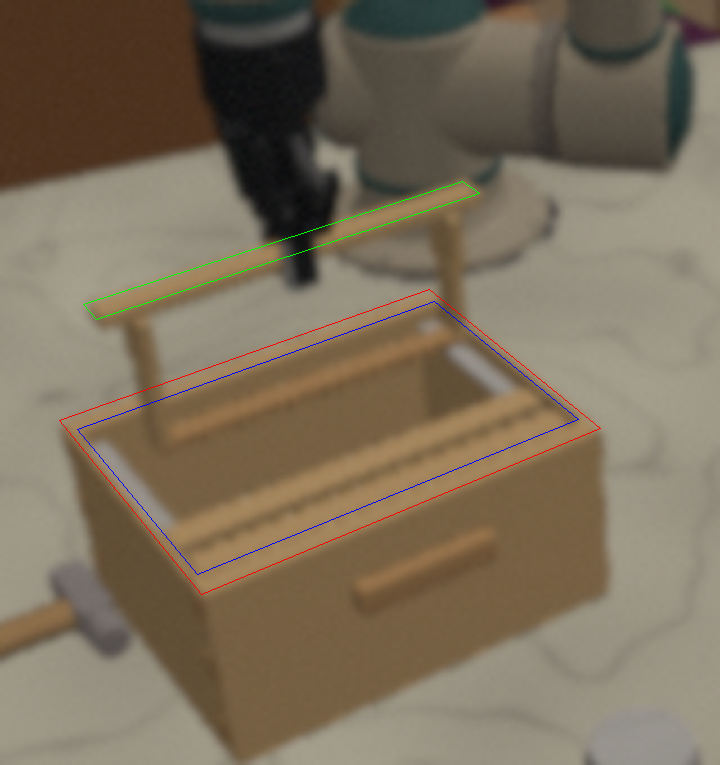

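View pics/top6.png

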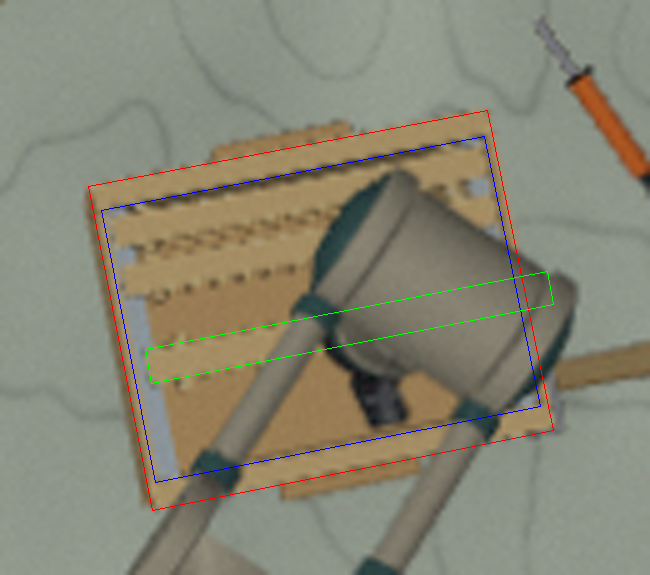

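Overlays agree in both views: the bar ends lie between the rebate faces, with both cameras sharing the same small offset. I go down to just above the rim and look again.

```bash
python3 -m inch '[{"linear":[0,0,8],"yaw":0},{"linear":[0,0,12],"yaw":0},{"linear":[0,0,12],"yaw":0},{"linear":[0,0,12],"yaw":0},{"linear":[0,0,12],"yaw":0},{"linear":[0,0,12],"yaw":0},{"linear":[0,0,8],"yaw":0},{"linear":[0,0,4],"yaw":0}]'
python3 g.py
python3 -m inch '[{"linear":[0,0,8],"yaw":0},{"linear":[0,0,8],"yaw":0},{"linear":[0,0,5],"yaw":0},{"linear":[0,0,2],"yaw":0},{"linear":[0,0,1],"yaw":0},{"linear":[0,0,0],"yaw":0},{"linear":[0,0,0],"yaw":0},{"linear":[0,0,0],"yaw":0}]'
python3 g.py .468 -.2407 .126 100
python3 - <<'E'
from h import *
a=[]
for n,(o,e,k) in {'scene':((125,170),(265,265),5.5),'top':((280,185),(410,280),5)}.items():
    f=grab_frame(n); im=cv2.cvtColor(cv2.resize(f['color'][o[1]:e[1],o[0]:e[0]],None,fx=k,fy=k,interpolation=cv2.INTER_CUBIC),cv2.COLOR_RGB2BGR)
    cv2.imwrite(f'pics/{n}7.png',im)
E
```

```text
time_s: 20.7
position: [0.4676, -0.2398, 0.174]
tool_rot: [-3.14, -0.001, 1.745]
wrist_force: [-0.1, 0.2, -2.9]
width: 0.242
t 20.7 pos [ 0.4676 -0.2398  0.174 ] yaw [-179.931    -0.0636   99.9685] F [-0.1312  0.1818 -2.919 ] M [-0.0215  0.015   0.005 ] w 0.24196774917347572
time_s: 21.5
position: [0.4682, -0.2402, 0.1515]
tool_rot: [3.141, 0.001, 1.745]
wrist_force: [-0.5, -0.1, -1.6]
width: 0.243
t 21.5 pos [ 0.4682 -0.2402  0.1515] yaw [179.9707   0.032   99.9704] F [-0.5278 -0.0699 -1.6244] M [-0.014  -0.004  -0.0253] w 0.24341186030969109
tool mm [-0.4 -0.3 25.5]
tool yaw deg -0.02957504684138712
```

View pics/scene7.png

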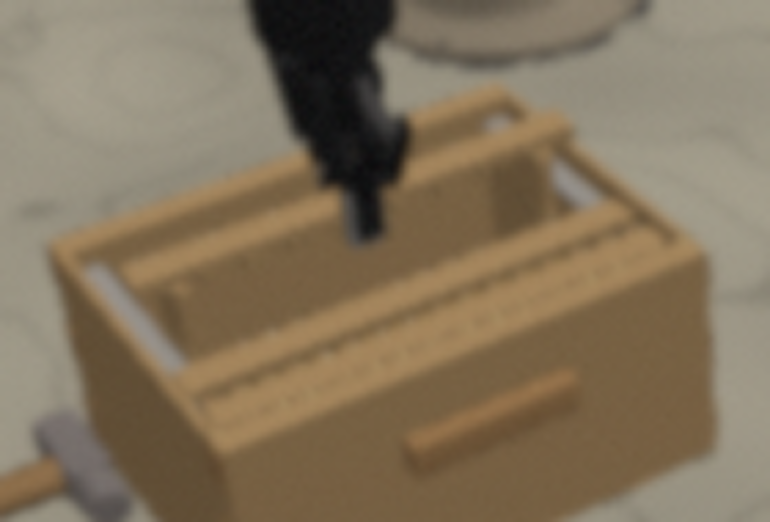

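View pics/top7.png

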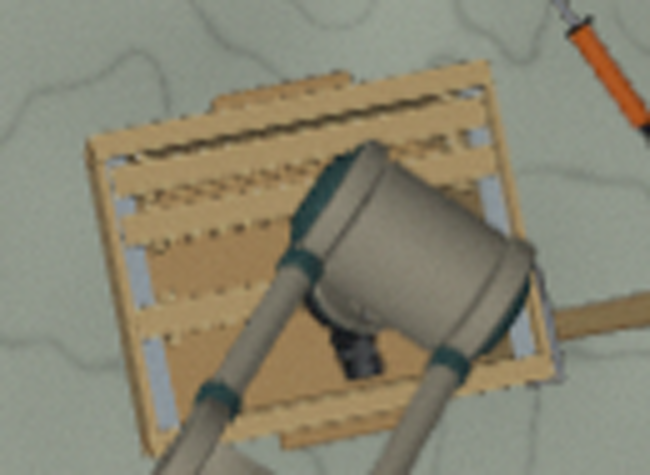

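The bar is just above the rim, parallel to the other bars, its left end at (135,325) in the top view like its neighbours. Lowering gently now.

```bash
python3 -m inch '[{"linear":[0,0,2],"yaw":0},{"linear":[0,0,2],"yaw":0},{"linear":[0,0,2],"yaw":0},{"linear":[0,0,2],"yaw":0},{"linear":[0,0,2],"yaw":0},{"linear":[0,0,2],"yaw":0},{"linear":[0,0,1],"yaw":0},{"linear":[0,0,1],"yaw":0}]'
python3 g.py
```

```text
time_s: 22.4
position: [0.468, -0.2401, 0.1371]
tool_rot: [-3.142, 0.0, 1.745]
wrist_force: [0.4, -0.0, -1.9]
width: 0.243
t 22.4 pos [ 0.468  -0.2401  0.1371] yaw [-179.9972    0.0036   99.9713] F [ 0.4169 -0.0105 -1.8824] M [0.0686 0.0071 0.059 ] w 0.24271934023836722
```

No contact at rim level, so the ends are inside the rebates. Continuing at 1 mm per row.

```bash
python3 -m inch '[{"linear":[0,0,1.2],"yaw":0},{"linear":[0,0,1.2],"yaw":0},{"linear":[0,0,1.2],"yaw":0},{"linear":[0,0,1.2],"yaw":0},{"linear":[0,0,1.2],"yaw":0},{"linear":[0,0,1],"yaw":0},{"linear":[0,0,1],"yaw":0},{"linear":[0,0,0],"yaw":0}]'
python3 g.py
```

```text
time_s: 23.2
position: [0.4679, -0.24, 0.129]
tool_rot: [-3.141, -0.0, 1.745]
wrist_force: [-0.6, 0.5, -2.5]
width: 0.246
t 23.2 pos [ 0.4679 -0.24    0.129 ] yaw [-179.9852   -0.0095   99.9703] F [-0.5562  0.5049 -2.5227] M [-0.0415  0.0021 -0.0532] w 0.24604909122109625
```

```bash
python3 -m inch '[{"linear":[0,0,0.5],"yaw":0},{"linear":[0,0,0.5],"yaw":0},{"linear":[0,0,0.5],"yaw":0},{"linear":[0,0,0.3],"yaw":0},{"linear":[0,0,0.3],"yaw":0},{"linear":[0,0,0.3],"yaw":0},{"linear":[0,0,0],"yaw":0},{"linear":[0,0,0],"yaw":0}]'
python3 g.py
```

```text
time_s: 24.0
position: [0.468, -0.2401, 0.1268]
tool_rot: [-3.142, 0.0, 1.745]
wrist_force: [-0.2, 0.2, -3.2]
width: 0.247
t 24.0 pos [ 0.468  -0.2401  0.1268] yaw [-179.9994    0.0017   99.9695] F [-0.2077  0.2169 -3.1705] M [-0.0562 -0.0127 -0.053 ] w 0.24665620846423614
```

```bash
python3 -m inch '[{"linear":[0,0,0.3],"yaw":0},{"linear":[0,0,0.3],"yaw":0},{"linear":[0,0,0.3],"yaw":0},{"linear":[0,0,0.3],"yaw":0},{"linear":[0,0,0.2],"yaw":0},{"linear":[0,0,0],"yaw":0},{"linear":[0,0,0],"yaw":0},{"linear":[0,0,0],"yaw":0}]'
python3 g.py
```

```text
time_s: 24.8
position: [0.4681, -0.2401, 0.1258]
tool_rot: [3.141, 0.0, 1.745]
wrist_force: [-1.4, 0.6, 2.9]
width: 0.243
t 24.8 pos [ 0.4681 -0.2401  0.1258] yaw [179.9906   0.0167  99.9737] F [-1.3503  0.6419  2.8536] M [ 0.0892  0.2899 -0.0243] w 0.2434356803462928
```

Seated: Fz changed from −3 to +2.9 N. The bar gap when snug (12 mm) is too small for a finger, so I release here and push later with the shut fingers from behind. Opening partly:

```bash
python3 -m inch '[{"linear":[0,0,-0.4],"yaw":0},{"linear":[0,0,0],"yaw":0},{"linear":[0,0,0],"yaw":0},{"linear":[0,0,0],"yaw":0},{"linear":[0,0,0],"yaw":0},{"linear":[0,0,0],"yaw":0},{"linear":[0,0,0],"yaw":0},{"linear":[0,0,0],"yaw":0}]' 0.1
python3 g.py
python3 -m inch '[{"linear":[0,0,-1],"yaw":0},{"linear":[0,0,-2],"yaw":0},{"linear":[0,0,-5],"yaw":0},{"linear":[0,0,-10],"yaw":0},{"linear":[0,0,-15],"yaw":0},{"linear":[0,0,-15],"yaw":0},{"linear":[0,0,-10],"yaw":0},{"linear":[0,-2,-2],"yaw":0}]'
python3 g.py
```

```text
time_s: 25.6
position: [0.468, -0.2401, 0.1258]
tool_rot: [-3.142, 0.0, 1.745]
wrist_force: [-0.6, -0.0, 0.5]
width: 0.452
t 25.6 pos [ 0.468  -0.2401  0.1258] yaw [-179.9989    0.0067   99.9716] F [-0.648  -0.0061  0.4732] M [ 0.0014 -0.0304 -0.0428] w 0.45195803880967683
time_s: 26.4
position: [0.467, -0.241, 0.1877]
tool_rot: [3.139, 0.003, 1.745]
wrist_force: [0.8, 0.1, -0.5]
width: 0.452
t 26.4 pos [ 0.467  -0.241   0.1877] yaw [179.8481   0.1488  99.9812] F [ 0.7771  0.084  -0.5411] M [ 0.0393 -0.036   0.0213] w 0.4522445324463893
```

Released with no force left. Now I move back 36 mm, shut the fingers and look.

```bash
python3 -m inch '[{"linear":[0,-3,0],"yaw":0},{"linear":[0,-6,0],"yaw":0},{"linear":[0,-7,0],"yaw":0},{"linear":[0,-7,0],"yaw":0},{"linear":[0,-7,0],"yaw":0},{"linear":[0,-4,0],"yaw":0},{"linear":[0,0,0],"yaw":0},{"linear":[0,0,0],"yaw":0}]' 1
python3 g.py
python3 - <<'E'
from h import *
for n,(o,e,k) in {'scene':((125,170),(265,265),5.5),'top':((280,185),(410,280),5)}.items():
    f=grab_frame(n); im=cv2.cvtColor(cv2.resize(f['color'][o[1]:e[1],o[0]:e[0]],None,fx=k,fy=k,interpolation=cv2.INTER_CUBIC),cv2.COLOR_RGB2BGR)
    cv2.imwrite(f'pics/{n}8.png',im)
E
```

```text
time_s: 27.2
position: [0.4327, -0.2465, 0.1859]
tool_rot: [3.141, 0.0, 1.745]
wrist_force: [0.5, 0.1, -0.7]
width: -0.005
t 27.2 pos [ 0.4327 -0.2465  0.1859] yaw [179.9726   0.0181  99.9528] F [ 0.5269  0.0679 -0.6507] M [ 0.0112 -0.0208 -0.0305] w -0.0047331362010848005
```

View pics/scene8.png

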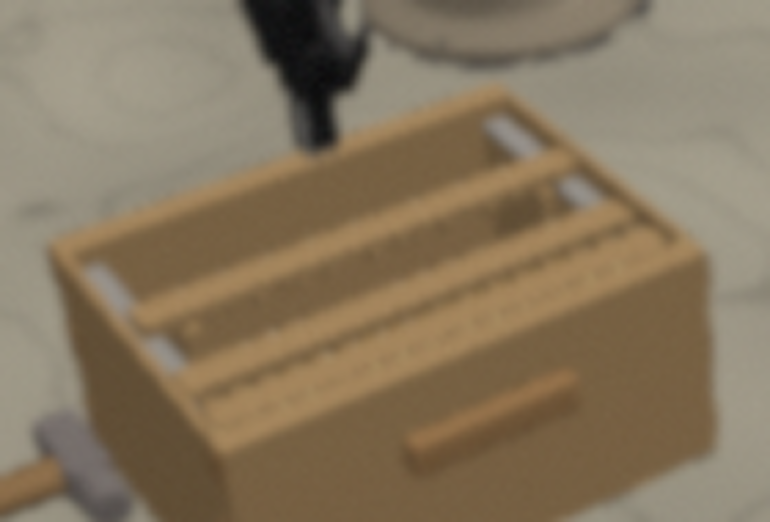

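View pics/top8.png

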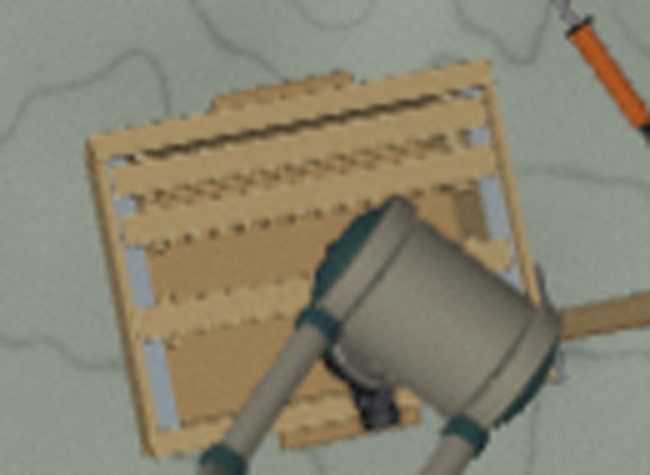

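The frame hangs level on both runners, with its ends at (140,325) and (505,245) in the top view, and the shut fingers are behind it. I lower them to bar height.

```bash
python3 -m inch '[{"linear":[0,0,4],"yaw":0},{"linear":[0,0,8],"yaw":0},{"linear":[0,0,10],"yaw":0},{"linear":[0,0,10],"yaw":0},{"linear":[0,0,10],"yaw":0},{"linear":[0,0,8],"yaw":0},{"linear":[0,0,4],"yaw":0},{"linear":[0,0,0],"yaw":0}]'
python3 g.py
python3 -m inch '[{"linear":[0,1,0],"yaw":0},{"linear":[0,1,0],"yaw":0},{"linear":[0,1,0],"yaw":0},{"linear":[0,1,0],"yaw":0},{"linear":[0,1,0],"yaw":0},{"linear":[0,1,0],"yaw":0},{"linear":[0,1,0],"yaw":0},{"linear":[0,1,0],"yaw":0}]'
python3 g.py
```

```text
time_s: 28.1
position: [0.4323, -0.2461, 0.131]
tool_rot: [-3.141, -0.001, 1.745]
wrist_force: [0.1, 0.7, 0.8]
width: -0.003
t 28.1 pos [ 0.4323 -0.2461  0.131 ] yaw [-179.943    -0.0579   99.9689] F [0.1337 0.7064 0.7614] M [ 0.011   0.0859 -0.0159] w -0.0027888109242874244
time_s: 28.9
position: [0.4406, -0.2449, 0.1318]
tool_rot: [3.142, 0.0, 1.745]
wrist_force: [0.2, -0.6, -0.6]
width: 0.005
t 28.9 pos [ 0.4406 -0.2449  0.1318] yaw [179.9997   0.0061  99.9738] F [ 0.1814 -0.6039 -0.6312] M [-0.0513  0.0034 -0.0325] w 0.0052977164452602515
```

```bash
python3 -m inch '[{"linear":[0,1,0],"yaw":0},{"linear":[0,1,0],"yaw":0},{"linear":[0,1,0],"yaw":0},{"linear":[0,1,0],"yaw":0},{"linear":[0,1,0],"yaw":0},{"linear":[0,1,0],"yaw":0},{"linear":[0,1,0],"yaw":0},{"linear":[0,1,0],"yaw":0}]'
python3 g.py
```

```text
time_s: 29.7
position: [0.4482, -0.2435, 0.1318]
tool_rot: [-3.141, -0.0, 1.745]
wrist_force: [-2.6, -0.7, 1.1]
width: -0.003
t 29.7 pos [ 0.4482 -0.2435  0.1318] yaw [-179.982    -0.0051   99.9691] F [-2.5767 -0.6597  1.0786] M [-0.0923  0.2927 -0.0047] w -0.0034027250179864475
```

Contact and sliding at about 2.6 N. Continuing.

```bash
python3 -m inch '[{"linear":[0,1,0],"yaw":0},{"linear":[0,1,0],"yaw":0},{"linear":[0,1,0],"yaw":0},{"linear":[0,1,0],"yaw":0},{"linear":[0,1,0],"yaw":0},{"linear":[0,1,0],"yaw":0},{"linear":[0,1,0],"yaw":0},{"linear":[0,1,0],"yaw":0}]'
python3 g.py
python3 -m inch '[{"linear":[0,1,0],"yaw":0},{"linear":[0,1,0],"yaw":0},{"linear":[0,1,0],"yaw":0},{"linear":[0,1,0],"yaw":0},{"linear":[0,1,0],"yaw":0},{"linear":[0,1,0],"yaw":0},{"linear":[0,0.5,0],"yaw":0},{"linear":[0,0,0],"yaw":0}]'
python3 g.py
python3 - <<'E'
from h import *
for n,(o,e,k) in {'scene':((125,170),(265,265),5.5),'top':((280,185),(410,280),5)}.items():
    f=grab_frame(n); im=cv2.cvtColor(cv2.resize(f['color'][o[1]:e[1],o[0]:e[0]],None,fx=k,fy=k,interpolation=cv2.INTER_CUBIC),cv2.COLOR_RGB2BGR)
    cv2.imwrite(f'pics/{n}9.png',im)
E
```

```text
time_s: 30.5
position: [0.4564, -0.2421, 0.1318]
tool_rot: [3.141, 0.0, 1.745]
wrist_force: [-2.0, -0.6, 0.1]
width: -0.001
t 30.5 pos [ 0.4564 -0.2421  0.1318] yaw [179.9937   0.0055  99.9718] F [-2.0411 -0.6115  0.0761] M [-0.0174  0.296  -0.0121] w -0.0013634288622605417
time_s: 31.3
position: [0.4628, -0.241, 0.1318]
tool_rot: [3.141, 0.0, 1.745]
wrist_force: [-0.6, 0.2, -1.1]
width: -0.004
t 31.3 pos [ 0.4628 -0.241   0.1318] yaw [179.9846   0.0065  99.9723] F [-0.6425  0.1778 -1.0773] M [-0.0322  0.2045 -0.049 ] w -0.004145271247301323
```

View pics/scene9.png

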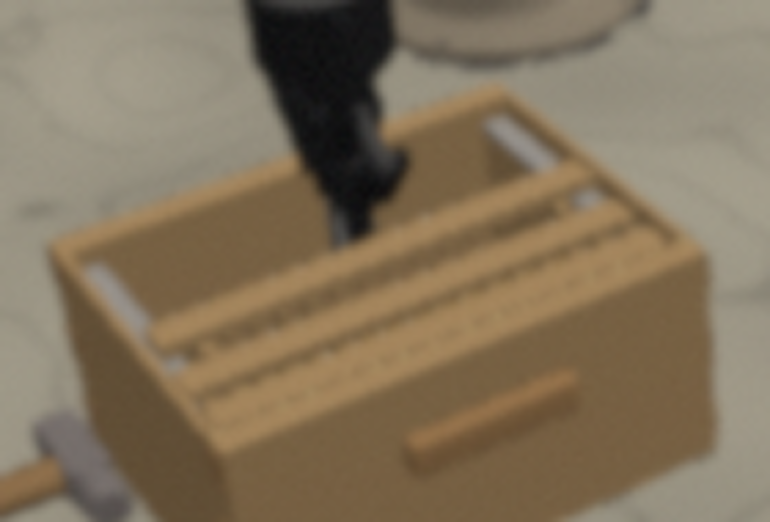

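View pics/top9.png

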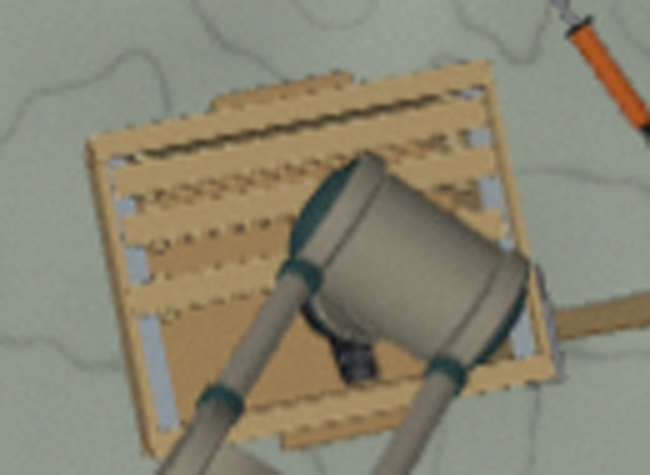

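The frame slides straight. In the top view the left bar end moved to (140,300), with about 10–12 mm to go.

```bash
python3 -m inch '[{"linear":[0,1,0],"yaw":0},{"linear":[0,1,0],"yaw":0},{"linear":[0,1,0],"yaw":0},{"linear":[0,1,0],"yaw":0},{"linear":[0,1,0],"yaw":0},{"linear":[0,1,0],"yaw":0},{"linear":[0,0.5,0],"yaw":0},{"linear":[0,0.5,0],"yaw":0}]'
python3 g.py
python3 -m inch '[{"linear":[0,0.3,0],"yaw":0},{"linear":[0,0.3,0],"yaw":0},{"linear":[0,0.3,0],"yaw":0},{"linear":[0,0.3,0],"yaw":0},{"linear":[0,0.3,0],"yaw":0},{"linear":[0,0.3,0],"yaw":0},{"linear":[0,0.2,0],"yaw":0},{"linear":[0,0.2,0],"yaw":0}]'
python3 g.py
```

```text
time_s: 32.2
position: [0.4696, -0.2398, 0.1318]
tool_rot: [-3.142, 0.0, 1.745]
wrist_force: [-1.4, -0.1, 0.1]
width: -0.002
t 32.2 pos [ 0.4696 -0.2398  0.1318] yaw [-179.9982    0.0055   99.9721] F [-1.4148 -0.0708  0.1296] M [-0.0697  0.2568  0.03  ] w -0.0017831417402456404
time_s: 33.0
position: [0.4717, -0.2394, 0.1318]
tool_rot: [-3.142, 0.0, 1.745]
wrist_force: [-0.8, 0.4, 0.4]
width: 0.003
t 33.0 pos [ 0.4717 -0.2394  0.1318] yaw [-179.9978    0.0032   99.9696] F [-0.8065  0.4105  0.442 ] M [-0.031   0.2819 -0.0166] w 0.003204281509942958
```

```bash
python3 -m inch '[{"linear":[0,0.3,0],"yaw":0},{"linear":[0,0.3,0],"yaw":0},{"linear":[0,0.3,0],"yaw":0},{"linear":[0,0.3,0],"yaw":0},{"linear":[0,0.3,0],"yaw":0},{"linear":[0,0.3,0],"yaw":0},{"linear":[0,0.2,0],"yaw":0},{"linear":[0,0.2,0],"yaw":0}]'
python3 g.py
```

```text
time_s: 33.8
position: [0.4735, -0.239, 0.1318]
tool_rot: [-3.141, -0.0, 1.745]
wrist_force: [-3.3, -0.1, 1.8]
width: 0.0
t 33.8 pos [ 0.4735 -0.239   0.1318] yaw [-179.9633   -0.0101   99.9741] F [-3.3021 -0.1454  1.8309] M [-0.0982  0.4903 -0.021 ] w 0.00029188747398472436
```

```bash
python3 - <<'E'
from h import *
for n,(o,e,k) in {'top':((280,185),(410,280),5)}.items():
    f=grab_frame(n); im=cv2.cvtColor(cv2.resize(f['color'][o[1]:e[1],o[0]:e[0]],None,fx=k,fy=k,interpolation=cv2.INTER_CUBIC),cv2.COLOR_RGB2BGR)
    cv2.imwrite(f'pics/{n}10.png',im)
E
```

```text
(no output)
```

View pics/top10.png

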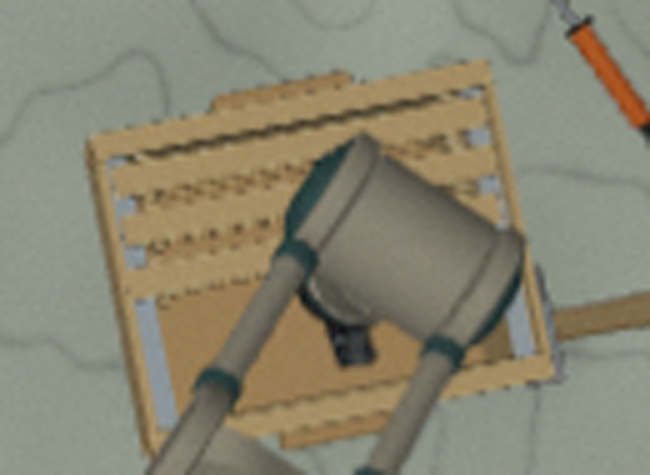

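The bar gaps now look equal (left ends at y≈180, 230, 282) and the force is rising, which suggests contact. A little nudge to confirm:

```bash
python3 -m inch '[{"linear":[0,0.2,0],"yaw":0},{"linear":[0,0.2,0],"yaw":0},{"linear":[0,0,0],"yaw":0},{"linear":[0,0,0],"yaw":0},{"linear":[0,0,0],"yaw":0},{"linear":[0,0,0],"yaw":0},{"linear":[0,0,0],"yaw":0},{"linear":[0,0,0],"yaw":0}]'
python3 g.py
```

```text
time_s: 34.65
position: [0.4738, -0.2389, 0.1318]
tool_rot: [-3.141, -0.0, 1.745]
wrist_force: [-5.3, -1.2, 2.4]
width: -0.001
t 34.65 pos [ 0.4738 -0.2389  0.1318] yaw [-179.9466   -0.0162   99.9739] F [-5.3275 -1.1502  2.3861] M [-0.0745  0.7713 -0.01  ] w -0.0009336506842153144
```

Force climbs to 5.4 N while the position holds, so it's snug. Back off, raise clear and look.

```bash
python3 -m inch '[{"linear":[0,0.2,0],"yaw":0},{"linear":[0,-0.5,0],"yaw":0},{"linear":[0,-2,0],"yaw":0},{"linear":[0,-5,0],"yaw":0},{"linear":[0,-6,0],"yaw":0},{"linear":[0,-4,-2],"yaw":0},{"linear":[0,0,-10],"yaw":0},{"linear":[0,0,-20],"yaw":0}]'
python3 -m inch '[{"linear":[0,0,-30],"yaw":0},{"linear":[0,0,-40],"yaw":0},{"linear":[0,0,-40],"yaw":0},{"linear":[0,-20,-30],"yaw":0},{"linear":[0,-30,0],"yaw":0},{"linear":[0,-30,0],"yaw":0},{"linear":[0,-20,0],"yaw":0},{"linear":[0,0,0],"yaw":0}]'
python3 - <<'E'
from h import *
def z2(l,o,k): return (np.array(l)+.5)/k-.5+np.array(o)
for n,(o,e,k) in {'scene':((125,170),(265,265),5.5),'top':((285,180),(405,290),6)}.items():
    f=grab_frame(n); im=cv2.cvtColor(cv2.resize(f['color'][o[1]:e[1],o[0]:e[0]],None,fx=k,fy=k,interpolation=cv2.INTER_CUBIC),cv2.COLOR_RGB2BGR)
    cv2.imwrite(f'pics/{n}11.png',im)
E
```

```text
time_s: 35.45
position: [0.4565, -0.2416, 0.1636]
tool_rot: [-3.14, -0.002, 1.744]
wrist_force: [-0.1, -0.7, -0.2]
width: -0.001
time_s: 36.25
position: [0.3569, -0.2594, 0.3051]
tool_rot: [3.141, 0.002, 1.742]
wrist_force: [0.4, -0.8, 0.1]
width: -0.002
```

View pics/scene11.png

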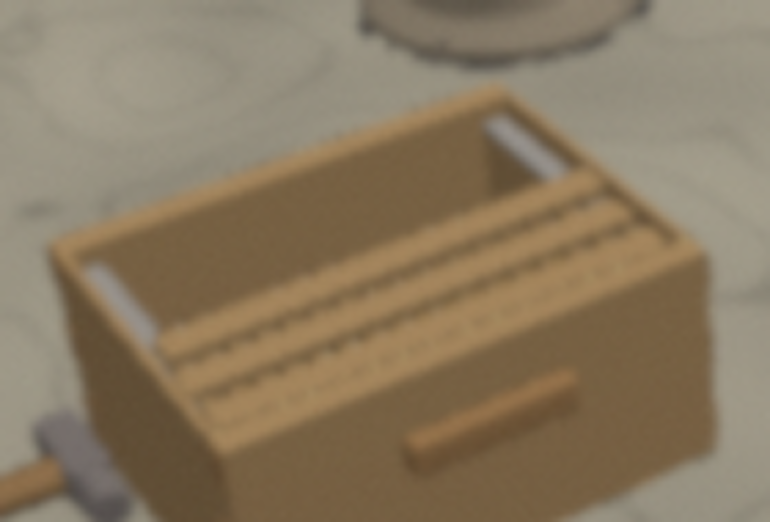

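View pics/top11.png

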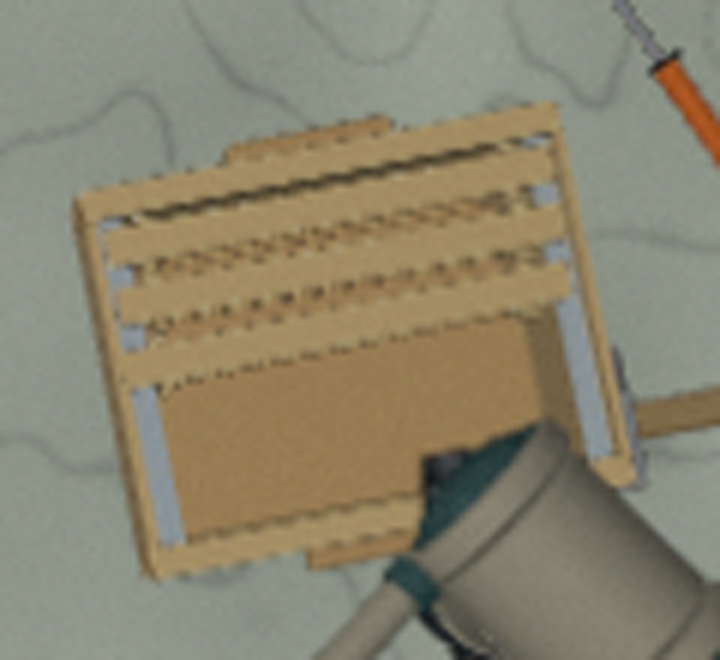

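The three bars look evenly spaced. I measure the spacing at several positions along the bars.

```bash
python3 - <<'E'
from h import *
from scipy.ndimage import map_coordinates
f=grab_frame('top');g=cv2.cvtColor(f['color'],cv2.COLOR_RGB2GRAY).astype(float);b=f['color'].astype(float)
np.set_printoptions(precision=1,suppress=True)
c0=np.array([.4867,-.2363,.136]);t=np.radians(10.)
X=np.array([np.cos(t),np.sin(t),0]);Y=np.array([-np.sin(t),np.cos(t),0])
xs=np.arange(-.02,.1,.0005)
def prof(y0,w):
    a=0
    for y in np.arange(y0-w,y0+w+1e-6,.002):
        p=proj(f,c0+xs[:,None]*X+y*Y); a=a+map_coordinates(g,[p[:,1],p[:,0]],order=1)
    return a
P={y:prof(y,.012) for y in(.095,.06,0,-.06,-.095)}
for y,p in P.items():
    d=np.gradient(p); d/=abs(d).max()
    from scipy.signal import find_peaks
    r=find_peaks(d,.3)[0];q=find_peaks(-d,.3)[0]
    print(y,'rise',xs[r]*1e3,'fall',xs[q]*1e3)
    # autocorr shift between new bar (centre ~10) and next (44)
    i=lambda x:int(round((x+.02)/.0005))
    A=p[i(-.006):i(.027)]
    best=[]
    for s in range(52,84):
        B=p[i(-.006)+s:i(.027)+s]
        best.append(np.corrcoef(A,B)[0,1])
    k=int(np.argmax(best));print('  shift mm',(52+k)*.5,round(best[k],2))
# same on the run blue runners: bar ends
s=ctrl.read_state();print(s['wrist_force'],s['time_s'])
E
```

```text
0.095 rise [-3.5 33.  67.5 96. ] fall [88.5 91.5]
  shift mm 36.0 0.99
0.06 rise [-2.  33.5 68.  96. ] fall [54. 89.]
  shift mm 35.5 0.99
0 rise [-2.5 34.  68.  96. ] fall [89.]
  shift mm 35.5 0.98
-0.06 rise [33.5 68.  96.5] fall [89.]
  shift mm 34.0 0.99
-0.095 rise [-1.  34.  68.  96.5] fall [54.5 58.5 89.5]
  shift mm 34.0 0.99
[ 0.2 -0.3 -0.6] 36.4
```

Spacing is 34 mm at the −y end but about 36 mm at the +y end, so the frame is slightly skewed. I'll push gently at the +y side.

```bash
python3 g.py .4460 -.1676 .1318 100
```

```text
t 36.4 pos [ 0.3595 -0.2595  0.3044] yaw [179.9006   0.0647  99.9583] F [ 0.2094 -0.3039 -0.5745] M [-0.015   0.0329 -0.0682] w 0.0019922261033294736
tool mm [ 75.7 100.8 172.7]
tool yaw deg -0.04171449470324262
```

```bash
python3 -m inch '[{"linear":[8,10,0],"yaw":0},{"linear":[12,16,5],"yaw":0},{"linear":[14,18,10],"yaw":0},{"linear":[14,18,15],"yaw":0},{"linear":[12,18,20],"yaw":0},{"linear":[10,14,20],"yaw":0},{"linear":[5.5,7,15],"yaw":0},{"linear":[0,0,10],"yaw":0}]'
python3 g.py .4460 -.1676 .1318 100
```

```text
time_s: 37.2
position: [0.4464, -0.1653, 0.2073]
tool_rot: [-3.141, -0.002, 1.748]
wrist_force: [-0.1, 0.4, 0.4]
width: -0.0
t 37.2 pos [ 0.4464 -0.1653  0.2073] yaw [-179.952    -0.1136  100.1509] F [-0.1405  0.3786  0.3686] M [ 0.0314 -0.0276 -0.0365] w -0.0003180563395855806
tool mm [-2.4 -0.8 75.5]
tool yaw deg 0.15093489943832594
```

```bash
python3 -m inch '[{"linear":[-1,0,8],"yaw":0},{"linear":[0,0,12],"yaw":0},{"linear":[0,0,14],"yaw":0},{"linear":[0,0,14],"yaw":0},{"linear":[0,0,12],"yaw":0},{"linear":[0,0,8],"yaw":0},{"linear":[0,0,5],"yaw":0},{"linear":[0,0,0],"yaw":0}]'
python3 g.py .4460 -.1676 .1318 100
python3 -m inch '[{"linear":[0,1.5,0],"yaw":0},{"linear":[0,1.5,0],"yaw":0},{"linear":[0,1.5,0],"yaw":0},{"linear":[0,1.5,0],"yaw":0},{"linear":[0,1.5,0],"yaw":0},{"linear":[0,1.5,0],"yaw":0},{"linear":[0,1,0],"yaw":0},{"linear":[0,1,0],"yaw":0}]'
python3 g.py .4608 -.1650 .1318 100
```

```text
time_s: 38.0
position: [0.445, -0.1685, 0.1354]
tool_rot: [-3.141, -0.0, 1.744]
wrist_force: [0.4, -0.3, -0.8]
width: -0.002
t 38.0 pos [ 0.445  -0.1685  0.1354] yaw [-179.967    -0.024    99.9397] F [ 0.3589 -0.2618 -0.791 ] M [ 0.006   0.0388 -0.0557] w -0.0018168131468583816
tool mm [0.7 1.1 3.6]
tool yaw deg -0.060303133657583885
time_s: 38.8
position: [0.4562, -0.1665, 0.1358]
tool_rot: [-3.142, 0.0, 1.745]
wrist_force: [0.5, -0.6, 0.2]
width: -0.003
t 38.8 pos [ 0.4562 -0.1665  0.1358] yaw [-179.9977    0.0029   99.9772] F [ 0.4931 -0.6468  0.1853] M [-0.019  -0.0221  0.0228] w -0.0031536493377142486
tool mm [0.7 4.8 4. ]
tool yaw deg -0.02278347640607592
```

```bash
python3 -m inch '[{"linear":[0,0.4,2],"yaw":0},{"linear":[0,0.4,2],"yaw":0},{"linear":[0,0.4,0],"yaw":0},{"linear":[0,0.4,0],"yaw":0},{"linear":[0,0.4,0],"yaw":0},{"linear":[0,0.4,0],"yaw":0},{"linear":[0,0.4,0],"yaw":0},{"linear":[0,0.4,0],"yaw":0}]'
python3 g.py .4608 -.1650 .1318 100
python3 -m inch '[{"linear":[0,0.3,0],"yaw":0},{"linear":[0,0.2,0],"yaw":0},{"linear":[0,0.2,0],"yaw":0},{"linear":[0,0.2,0],"yaw":0},{"linear":[0,0.2,0],"yaw":0},{"linear":[0,0,0],"yaw":0},{"linear":[0,0,0],"yaw":0},{"linear":[0,0,0],"yaw":0}]'
python3 g.py .4608 -.1650 .1318 100
```

```text
time_s: 39.6
position: [0.4594, -0.166, 0.1319]
tool_rot: [3.141, 0.0, 1.745]
wrist_force: [0.1, 0.3, -0.6]
width: -0.001
t 39.6 pos [ 0.4594 -0.166   0.1319] yaw [179.9929   0.0101  99.9711] F [ 0.1154  0.3035 -0.6241] M [ 0.0301 -0.0166 -0.0139] w -0.0012547115795985139
tool mm [0.7 1.6 0.1]
tool yaw deg -0.028908953218163447
time_s: 40.4
position: [0.4599, -0.1659, 0.1318]
tool_rot: [-3.141, 0.0, 1.745]
wrist_force: [-3.3, -1.4, 1.7]
width: -0.001
t 40.4 pos [ 0.4599 -0.1659  0.1318] yaw [-179.9457    0.0003   99.9768] F [-3.2825 -1.3694  1.6756] M [-0.2049  0.4934  0.0474] w -0.0013545544674035447
tool mm [ 0.7  1.  -0. ]
tool yaw deg -0.02318057650140304
```

```bash
python3 -m inch '[{"linear":[0,0.2,0],"yaw":0},{"linear":[0,0.2,0],"yaw":0},{"linear":[0,0,0],"yaw":0},{"linear":[0,0,0],"yaw":0},{"linear":[0,0,0],"yaw":0},{"linear":[0,0,0],"yaw":0},{"linear":[0,0,0],"yaw":0},{"linear":[0,0,0],"yaw":0}]'
python3 g.py .4608 -.1650 .1318 100
python3 - <<'E'
from h import *
f=ctrl.read_state()
E
```

```text
time_s: 41.2
position: [0.4607, -0.1656, 0.1318]
tool_rot: [3.142, -0.0, 1.745]
wrist_force: [-2.9, 0.1, 1.8]
width: -0.002
t 41.2 pos [ 0.4607 -0.1656  0.1318] yaw [179.9995  -0.0065  99.9677] F [-2.8792  0.1496  1.7834] M [-0.0551  0.3887 -0.0243] w -0.002153898562771781
tool mm [ 0.6  0.2 -0. ]
tool yaw deg -0.032333334657479895
```

It moved 0.8 mm at 3 N, so it was indeed skewed. I continue until the force rises.

```bash
python3 -m inch '[{"linear":[0,0.2,0],"yaw":0},{"linear":[0,0.2,0],"yaw":0},{"linear":[0,0.1,0],"yaw":0},{"linear":[0,0,0],"yaw":0},{"linear":[0,0,0],"yaw":0},{"linear":[0,0,0],"yaw":0},{"linear":[0,0,0],"yaw":0},{"linear":[0,0,0],"yaw":0}]'
python3 g.py .4608 -.1650 .1318 100
```

```text
time_s: 42.0
position: [0.4614, -0.1656, 0.1318]
tool_rot: [3.141, 0.0, 1.745]
wrist_force: [-2.0, 1.2, 1.0]
width: -0.001
t 42.0 pos [ 0.4614 -0.1656  0.1318] yaw [179.9769   0.0021  99.9636] F [-2.0083  1.2178  0.9832] M [ 0.055   0.1391 -0.0455] w -0.0007711121445178337
tool mm [ 0.7 -0.5 -0. ]
tool yaw deg -0.03637693171116041
```

```bash
python3 -m inch '[{"linear":[0,0.2,0],"yaw":0},{"linear":[0,0.2,0],"yaw":0},{"linear":[0,0.1,0],"yaw":0},{"linear":[0,0,0],"yaw":0},{"linear":[0,0,0],"yaw":0},{"linear":[0,0,0],"yaw":0},{"linear":[0,0,0],"yaw":0},{"linear":[0,0,0],"yaw":0}]'
python3 g.py .4608 -.1650 .1318 100
```

```text
time_s: 42.8
position: [0.4618, -0.1655, 0.1318]
tool_rot: [3.142, 0.0, 1.745]
wrist_force: [-2.2, 0.2, 0.7]
width: -0.003
t 42.8 pos [ 0.4618 -0.1655  0.1318] yaw [179.9956   0.0058  99.9714] F [-2.2238  0.1523  0.7467] M [ 0.0367  0.2419 -0.0325] w -0.0034622563268293604
tool mm [ 0.7 -0.9 -0. ]
tool yaw deg -0.028594877533564045
```

```bash
python3 -m inch '[{"linear":[0,0.2,0],"yaw":0},{"linear":[0,0.2,0],"yaw":0},{"linear":[0,0.1,0],"yaw":0},{"linear":[0,0,0],"yaw":0},{"linear":[0,0,0],"yaw":0},{"linear":[0,0,0],"yaw":0},{"linear":[0,0,0],"yaw":0},{"linear":[0,0,0],"yaw":0}]'
python3 g.py .4608 -.1650 .1318 100
```

```text
time_s: 43.6
position: [0.462, -0.1655, 0.1318]
tool_rot: [-3.141, -0.0, 1.745]
wrist_force: [-3.6, -0.3, 1.0]
width: -0.001
t 43.6 pos [ 0.462  -0.1655  0.1318] yaw [-179.9784   -0.0003   99.9713] F [-3.5527 -0.2501  1.0438] M [-0.027   0.6123  0.019 ] w -0.0011916061403126899
tool mm [ 0.7 -1.1 -0. ]
tool yaw deg -0.028742469356330957
```

```bash
python3 -m inch '[{"linear":[0,0.2,0],"yaw":0},{"linear":[0,0.2,0],"yaw":0},{"linear":[0,0,0],"yaw":0},{"linear":[0,0,0],"yaw":0},{"linear":[0,0,0],"yaw":0},{"linear":[0,0,0],"yaw":0},{"linear":[0,0,0],"yaw":0},{"linear":[0,0,0],"yaw":0}]'
python3 g.py .4608 -.1650 .1318 100
```

```text
time_s: 44.4
position: [0.4621, -0.1654, 0.1318]
tool_rot: [-3.14, -0.0, 1.745]
wrist_force: [-5.7, -1.8, 1.7]
width: -0.001
t 44.4 pos [ 0.4621 -0.1654  0.1318] yaw [-179.934    -0.       99.9837] F [-5.6552 -1.7572  1.6526] M [-0.1301  0.8558  0.0215] w -0.0007217799278358313
tool mm [ 0.7 -1.2 -0. ]
tool yaw deg -0.016349474298380073
```

It stopped at 5.9 N, so that end is snug. Back off, rise and re-measure.

```bash
python3 -m inch '[{"linear":[0,-0.5,0],"yaw":0},{"linear":[0,-1,0],"yaw":0},{"linear":[0,-3,0],"yaw":0},{"linear":[0,-5,0],"yaw":0},{"linear":[0,-6,0],"yaw":0},{"linear":[0,-4,-2],"yaw":0},{"linear":[0,0,-10],"yaw":0},{"linear":[0,0,-20],"yaw":0}]'
python3 -m inch '[{"linear":[0,0,-30],"yaw":0},{"linear":[-10,0,-40],"yaw":0},{"linear":[-15,0,-40],"yaw":0},{"linear":[-15,-25,-30],"yaw":0},{"linear":[-15,-35,0],"yaw":0},{"linear":[-15,-35,0],"yaw":0},{"linear":[-5,-30,0],"yaw":0},{"linear":[0,0,0],"yaw":0}]'
cat > m.py <<'E'
from h import *
from scipy.ndimage import map_coordinates
from scipy.signal import find_peaks
np.set_printoptions(precision=1,suppress=True)
c0=np.array([.4867,-.2363,.136]);t=np.radians(10.)
X=np.array([np.cos(t),np.sin(t),0]);Y=np.array([-np.sin(t),np.cos(t),0])
xs=np.arange(-.02,.1,.0005);i=lambda x:int(round((x+.02)/.0005))
G=[grab_frame('top') for _ in range(3)];f=G[0]
g=np.mean([cv2.cvtColor(q['color'],cv2.COLOR_RGB2GRAY).astype(float) for q in G],0)
cv2.imwrite('pics/topm_%d.png'%(ctrl.read_state()['time_s']*100),cv2.cvtColor(cv2.resize(f['color'][180:290,285:405],None,fx=6,fy=6,interpolation=cv2.INTER_CUBIC),cv2.COLOR_RGB2BGR))
for y0 in(.1,.08,.06,.03,0,-.03,-.06,-.08,-.1):
    p=0
    for y in np.arange(y0-.012,y0+.0121,.002):
        q=proj(f,c0+xs[:,None]*X+y*Y); p=p+map_coordinates(g,[q[:,1],q[:,0]],order=1)
    d=np.gradient(p);d/=abs(d).max();r=find_peaks(d,.25)[0]
    def sh(a,b):
        A=p[i(a):i(b)];c=[np.corrcoef(A,p[i(a)+s:i(b)+s])[0,1] for s in range(56,80)];return (56+int(np.argmax(c)))*.5
    print(y0,'rise',xs[r]*1e3,'new-next',sh(-.006,.027),'next-last',sh(.030,.060))
print(ctrl.read_state()['time_s'])
E
python3 m.py
```

```text
time_s: 45.2
position: [0.4426, -0.1684, 0.1637]
tool_rot: [-3.14, -0.002, 1.744]
wrist_force: [0.1, 0.3, -0.4]
width: 0.0
time_s: 46.0
position: [0.3306, -0.2651, 0.3049]
tool_rot: [-3.141, 0.002, 1.741]
wrist_force: [1.5, -0.4, 0.1]
width: -0.0
0.1 rise [-0.5 34.  67.5 96. ] new-next 35.0 next-last 31.5
0.08 rise [-0.5 33.5 67.5 96. ] new-next 34.5 next-last 31.5
0.06 rise [-0.5 33.5 68.  96. ] new-next 34.0 next-last 33.0
0.03 rise [-0.5 34.  67.5 96. ] new-next 33.5 next-last 31.5
0 rise [-1. 34. 68. 96.] new-next 34.0 next-last 32.5
-0.03 rise [ 0.  34.  68.  96.5] new-next 34.5 next-last 31.0
-0.06 rise [ 0.5 33.5 68.  96.5] new-next 33.0 next-last 32.0
-0.08 rise [ 0.  34.  68.  96.5] new-next 33.5 next-last 31.5
-0.1 rise [-7.  -1.5  2.5 34.  68.  97. ] new-next 34.5 next-last 33.0
46.15
```

Spacing is now 34 mm ±0.5 along the whole bar, and next and last have not shifted (edges still at 34 and 68). One last look before handing in.

```bash
python3 - <<'E'
from h import *
f=grab_frame('scene');cv2.imwrite('pics/final_s.png',cv2.cvtColor(cv2.resize(f['color'][140:300,60:400],(780,367)),cv2.COLOR_RGB2BGR))
f=grab_frame('top');cv2.imwrite('pics/final_t.png',cv2.cvtColor(f['color'],cv2.COLOR_RGB2BGR))
E
```

```text
(no output)
```

View pics/final_s.png

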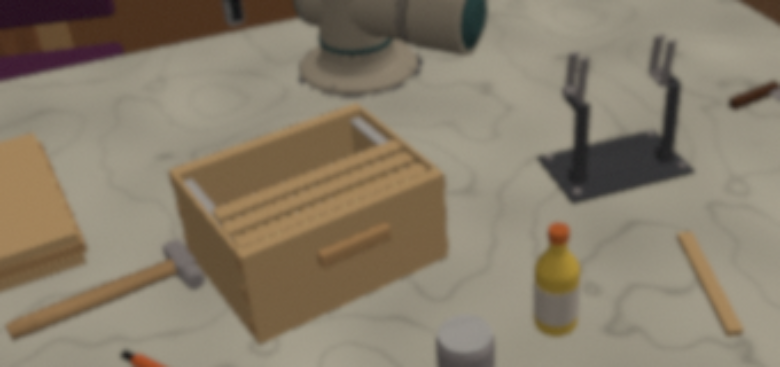

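View pics/final_t.png

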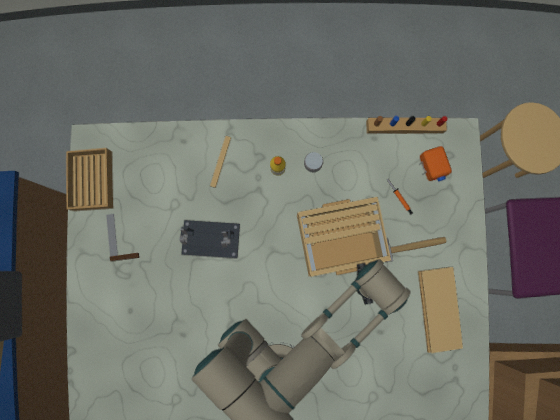

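The rack is empty at (210,238), and the three frames sit together evenly in the box at (345,225). Everything else is where it was and the arm is clear of it all.

```bash
python3 -c "
from bench import ctrl
print(ctrl.close_job())"
```

```text
the job is handed in; nothing more can be done
None
```

The frame is off the rack and hanging on the box's runners, snug against the nearer frame. I handed the job in at about 46 s of the 72 s.

- **Unhooking:** I lifted the frame 66 mm, following the hooks' lean (about 8° away from the robot) by feel. The most side force I read on the hooks was about 5.6 N. I drew it out only after the bar was above the prong tips.
- **Hanging:** I lowered it slowly until the runners took its weight, at about 3 N of contact, then released it. It never dropped.
- **Pushing:** It slid at about 1–3 N, and I stopped pushing when the force rose to about 5 N. My first check then showed it slightly skewed: 36 mm spacing at the robot's-left end against 34 mm at the other. A second gentle push at that end, up to about 6 N, straightened it.

**Last checks:** Bar spacing measured 33–35 mm along the bar's length, against the 34 mm wanted; that spread is the camera's noise. I did not push again at the right-hand end after straightening, so contact there rests on the picture alone. The two other frames, the box and the loose items on the table showed no visible movement, and the arm was clear of everything. The two cameras disagreed by 2–3 mm on the frame's position at the start, which was within what the grip and fit allowed.

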